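# Clamp the lino block in the ratchet clamp

### The job

Lay the lino printing block flat on the bed of the ratchet clamp, between the yellow sprung pad and the dark fence, then wind the red knob clockwise, tooth by tooth, until the block is pinched against the fence and the pawl holds the wheel at the tooth where the pad has been pushed back about halfway, so that the green part of its stem has just gone into the blue carrier. Do not squeeze the pad back towards the end of its travel at any time, leave the ink jar, the ink roller and the white tub where they are, and let go of everything at the end.

Things in the scene. Friction and masses are not known exactly. Their poses are not given: they have to be found in the camera images.
- block_mid (a point): Centre of the loose lino printing block: plywood with a grey-green lino face and pale cut lines on top, 60 (x) by 100 (y) by 25 (z) mm, about 110 g. Its underside is 12.5 mm below this point. It lies flat on the table beside a small ink jar. Grip it across its 60 mm; either way round is good.
- clamp: Grey ratchet clamp, screwed to the table, z up; its y axis runs from the knob to the fence. Bed plate 12 mm thick, 170 mm in x, from y = -185 to +135 mm of this origin (on the table). The dark fence, 80 mm wide, 28 mm above the bed, looks to -y; it is set by hand: its face is anywhere from y = 87 to 107 mm. Nothing between y = -85 and 135 mm is higher than 47 mm above the table.
- bed (a point): Where the block's underside centre goes: on the bed plate's top, 12 mm above the table, axes as the clamp's. Lay the block there flat, its 100 mm along y: 3.5 mm then remain to the untouched pad's face and 3.5 to 23.5 mm to the fence. Both x sides are open for the fingers. It is 158.5 mm from the knob's axis.
- pad_face (a point): Centre of the face, 60 x 24 mm, of the yellow pad, looking to the clamp's +y. Its stem (white, green behind; 22 mm show when untouched) slides into the blue carrier (60 x 30 x 30 mm) against a spring: 0.8 N per mm, 22 mm travel. Wanted: about 10 mm (8 N), the 10 mm of green just gone in. The pad first slides the block (about 1 N); once it meets the fence each tooth adds 5 mm or 4 N.
- knob_grip (a point): Grip point of the red bar knob, on its upright axis, 64 mm above the table; x along the bar, y across it. Bar 44 mm long, 14 thick, 36 high (18 above and below this point); below it a red disc of 40 mm, top 44 mm above the table. At the start the bar lies along the clamp's x. Clockwise from above winds. 3 to 7 teeth are needed, so grip it more than once.
- wheel (a point): Centre of the brass ratchet wheel under the knob, 36 mm above the table: 75 mm over its 18 teeth. One tooth, 20 degrees, drives the carrier 5 mm to +y, rigidly (14.3 mm per rad), and cannot be taken back. The knob is urged back anticlockwise by 0.0143 m x (pad force + a return spring of 2.2 to 3.1 N); riding up a tooth the pawl adds up to 0.035 N m, and friction 0.01 N m.
- pawl (a joint): Angle of the 31 mm steel pawl sprung against the wheel on its +x side: about 0 at a tooth's root, rising to 0.12 as the wheel winds, then dropping in at the next tooth. At the start it stands in a tooth, and it drops into the next ones 22, 42, 62.. degrees of winding from there. On release the wheel turns back until the pawl catches (at 20, 40, 60..): let go 3 to 10 degrees after a drop.
- ink_jar: Bystander: small closed ink jar, white with a red label and black cap, 56 mm across, 65 mm high, beside the block; origin at its underside.
- brayer: Bystander: ink roller with a black 32 mm roller, steel fork and wooden handle, 150 mm long, lying right of the clamp.
- tub: Bystander: white plastic tub with lid, 100 mm across, 120 mm high; origin at its underside.
There are look-alikes about, which are no part of the job. What is shaped like the part that bears block_mid but orange, pink or purple is not meant.

How it is judged (in metres and radians):
On the way, in this order (a step that is already met when the one before it is completed fails the run):
1. the block lies flat on the clamp's bed between pad and fence, let go (z of block_mid in the frame of bed between 0.009 and 0.0155 m and x of block_mid in the frame of bed between -0.02 and 0.02 m and y of block_mid in the frame of bed between -0.012 and 0.026 m and contact force between the fingers and block below 0.1 N), for 0.2 s.
2. the pad presses the block against the fence (contact force between pad_slide and block above 3.5 N), for 0.2 s.
At the end, for the whole second after the job is handed in: The block lies flat on the bed (within 3 mm in height, within 20 mm sideways, square to the clamp within 4.5 degrees), pinched between pad and fence with 4.8 to 11.2 N (pad pushed back 6 to 14 mm), the pawl down in a tooth (below 0.04 rad) and holding, everything at rest (contact force between pad_slide and block between 4.8 and 11.2 N and z of block_mid in the frame of bed between 0.009 and 0.0155 m and x of block_mid in the frame of bed between -0.02 and 0.02 m and angle between block_mid's own z axis and vertical below 0.06 rad and angle between the y axis of block_mid and the y axis of bed, either way round below 0.08 rad and value of joint pawl below 0.04 rad and linear speed of block below 0.01 m/s and angular speed of knob below 0.05 rad/s); the robot touches nothing.
It fails at once if the pad squeezes the block with more than 15 N (pushed back nearly 19 of its 22 mm) (contact force between pad_slide and block above 15 N).
It fails at once if the ink jar, the roller or the tub is moved by more than 30 mm (distance of any of ink_jar, brayer, tub from where it was at the start of the episode above 0.03 m).
It also fails if it takes over 72 s, if anything falls off the work surface, if the arm or the gripper's body presses on something with over 40 N, if the wrist force passes 120 N, or if a joint passes its speed limit or range.

### The arm

A 7-joint arm with a two-finger parallel gripper is mounted at the origin on the work surface. World frame = base frame: x ahead of the robot, y to its left, z up, the work surface at z = 0. Lengths are in m, angles in degrees, forces in N, time in s.
With the tool pointing down it reaches from about 0.425 to 0.875 m from the base axis. Payload 4.7 kg.
Tool frame: the origin (TCP) lies at the very end of the fingers, on their centre line; the grasp point (between the pads) lies 19 mm behind it; x points along the fingers, z is the direction in which the jaws open and shut, and the axes are right-handed (so a half turn about x gives the same grasp; the last joint's range is limited). The gripper opens to 87 mm and grips with 3 to 60 N. Pads are 19 mm wide; open, the fingers measure 117 mm over their backs; the gripper's body (75 mm by 190 mm) begins 51 mm behind the grasp point.
Start: joints at [69.162, 18.392, -4.016, 83.108, 1.295, 78.541, -3.26], TCP at [0.24, -0.604, 0.196] pointing down, gripper open.
Joint ranges: [-163.93, 163.93], [-17.29, 119.83], [-79.2, 71.16], [3.27, 140.29], [-89.18, 269.18], [5.43, 117.66], [-154.24, 154.24]. Speed limits (degrees/s): [147.25, 147.25, 180, 180, 180, 180, 180].

### API

Orientations are given as [roll, pitch, yaw] about the fixed x, y, z axes, in that order (R = Rz(yaw) Ry(pitch) Rx(roll)).
In Python, from cell import env gives the robot as it stands. The module is installed in compiled form; this text tells all that it offers.
- The arm moves only by the tool drive_tool, never from a script. Its argument "increments" is a list of rows, each a list of 2 entries, a list of its own where there are three numbers: the shift along the tool's x, y, z scaled (see below), then the turn, a rotation vector about the tool's x, y, z scaled (see below). In form: [[[dx, dy, dz], [wx, wy, wz]], ...]. A call has 1 to 10 rows; each row shifts and turns the commanded pose from where the row before left it, along the tool's axes as they then stand; what a row does not reach is not made up. The controller multiplies each number of a shift by 0.04 m and each number of a turn by 120 degrees. A row lasts 1/10 s, in which the tool goes at most 50 mm and 8.59 degrees, less where a joint would pass 70% of its speed; a pose out of reach is approached as far as the arm can. A call with a number of a shift or a turn outside -1 to 1 is refused whole. A call with a gripper value outside its range is refused whole. "hand" is the gripper's target within -1 to 1 (fully open at 1, half-way at 0, shut at -1), set as the call begins (left out, the last holds). The fingers move at their own pace and stop on an object; "squeeze" is the grip in N (left out, the last holds). Time passes only in rows, so rows that do not move let the fingers close. It gives the time, the measured TCP pose, the force and the opening at its end, in the units of the state.
- env.get_obs(): the state, without advancing time (a new reading comes with each control period).
- env.read_camera(name): name is "side" or "top" or "wrist"; returns a dict with "frame" (420x560x3 uint8, red, green, blue), "fx", "fy", "cx", "cy" (pixels), "R" (3x3) and "t" (3): a world point X has camera coordinates R X + t. Camera axes: x right, y down, z forward; pixel columns grow to the right and rows downward; lengths in m; the calibration is good to about 2 mm. A picture is of the moment at which its call begins. There is no depth.
- env.sign_off(): hands the job in, once; it reports no verdict.
The state is a dict: "time_s": time; "qpos": joint angles; "joint_velocities": joint speeds; "effort": joint torques, N m; "tool_pos": TCP position; "tool_rot": TCP orientation; "force": force on the tool from outside, world axes, zero at the start; "wrist_torque": the same for the moment, N m; "grip_width": finger opening in m.
Only numpy, scipy, OpenCV 4.12 (cv2) and the standard library are available. Lean on these libraries where they do the work, as an engineer would, in place of code of your own. Each camera call takes 0.05 s, during which the arm holds its last target.

## Working session

There is one attempt and no reset: what is moved stays moved. The work goes in short steps, Python scripts to look and compute and a tool call to move; the robot and the scene stay as the last step left them, time stands still between calls to the robot, and variables do not carry over. Pictures are saved under pics/ and viewed, and the job is handed in when it is done.

Besides the shell and the picture viewer there is one more tool, called after "Request:" in YAML: its name, and indented under it one key for each argument. drive_tool: Moves the arm, as the interface text tells. Shifts and turns lie within -1 to 1; 1 stands for 0.04 m of shift or 120 degrees of turn. Its arguments: {"type":"object","properties":{"increments":{"type":"array"},"hand":{"type":"number"},"squeeze":{"type":"number"}},"required":["increments"]}

```bash
mkdir -p pics; ls; python3 - <<'E'
from cell import env
import cv2
o=env.get_obs()
for k in o: print(k,o[k])
for n in ["side","top","wrist"]:
    c=env.read_camera(n)
    cv2.imwrite(f"pics/{n}0.png",c["frame"][:,:,::-1])
    print(n,c["fx"],c["fy"],c["cx"],c["cy"],c["R"],c["t"])
E
```

```text
pics
time_s 0.0
qpos [69.16066811 18.4406793  -4.01566677 83.17391568  1.29656491 78.54025696
 -3.25954588]
joint_velocities [-0.00428979 -0.03212893  0.03929461 -0.16721178 -0.01408748 -0.04656576
  0.02793719]
effort [-6.21760573e-04 -4.91283453e+01 -4.04180093e-01 -3.12522554e+01
 -6.37133187e-02  4.36752336e-02  1.65656352e-04]
tool_pos [ 0.23950165 -0.6036283   0.19495187]
tool_rot [-176.26713312   89.89024421  115.38282154]
force [ 0.26303995 -0.79968564  0.17703032]
wrist_torque [ 0.0487625  -0.01678053 -0.04170342]
grip_width 0.08696336208877359
side 399.6387186125466 399.6387186125466 278.1037871727399 209.44393652166545 [[-0.99534371 -0.09623746 -0.00540785]
 [-0.04471535  0.51071839 -0.85858445]
 [ 0.08538987 -0.85434482 -0.51264363]] [0.52497787 0.04397191 1.36587062]
top 394.7493375437332 394.7493375437332 279.8623393071239 207.94921589802684 [[ 0.05968425 -0.99820123  0.00566505]
 [-0.974545   -0.05949653 -0.2161532 ]
 [ 0.21610144  0.0073801  -0.97634302]] [0.05941407 0.52005683 1.23732259]
wrist 306.21684772613247 306.21684772613247 277.4479259340308 213.45262768854707 [[ 0.36926216 -0.92932476 -0.00097673]
 [-0.89923946 -0.3575728   0.25201208]
 [-0.23455032 -0.09218021 -0.96772359]] [-0.64949027 -0.03107678  0.38977005]
```

View pics/side0.png

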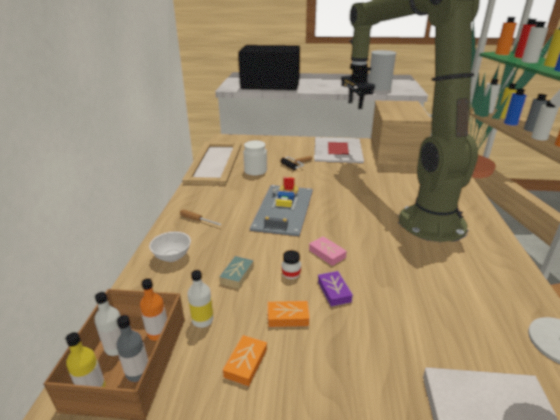

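View pics/top0.png

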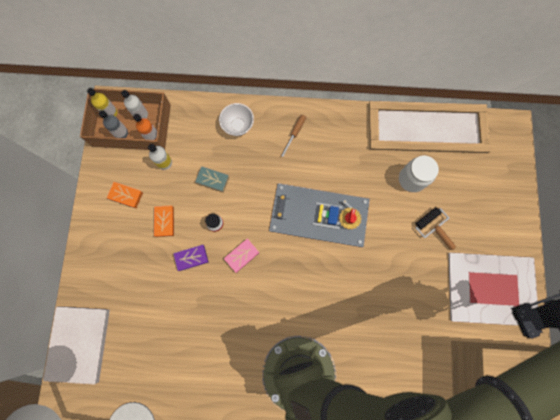

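View pics/wrist0.png

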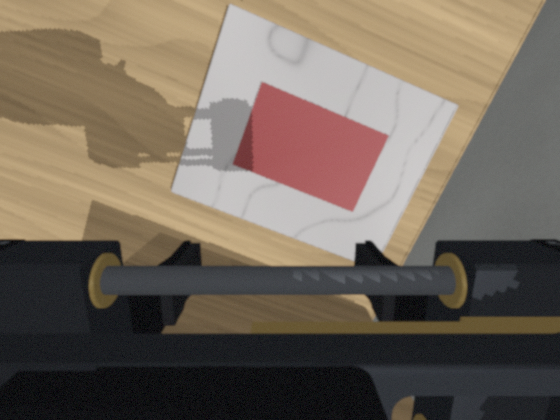

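The grey-green block is at top (212,179) and side (237,271). The look-alikes are orange (124,195) and (163,221), purple (191,257) and pink (241,255), so they're excluded by colour. I'll confirm this with enlarged crops.

```bash
python3 - <<'E'
import cv2,numpy as np
t=cv2.imread("pics/top0.png")
a=cv2.resize(t[155:235,185:265],None,fx=5,fy=5,interpolation=cv2.INTER_CUBIC)
b=cv2.resize(t[175:255,265:380],None,fx=6.9,fy=6.9,interpolation=cv2.INTER_CUBIC)
cv2.imwrite("pics/topblk.png",a);cv2.imwrite("pics/topclamp.png",b)
s=cv2.imread("pics/side0.png")
cv2.imwrite("pics/sideblk.png",cv2.resize(s[165:295,210:340],None,fx=4.5,fy=4.5,interpolation=cv2.INTER_CUBIC))
E
```

```text
(no output)
```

View pics/topblk.png

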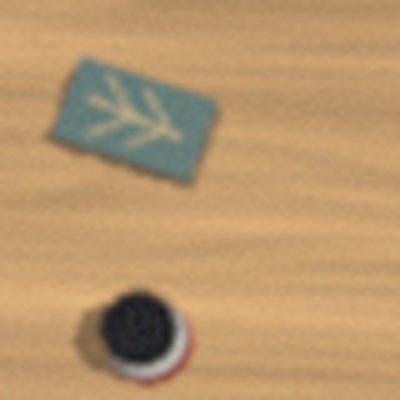

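View pics/topclamp.png

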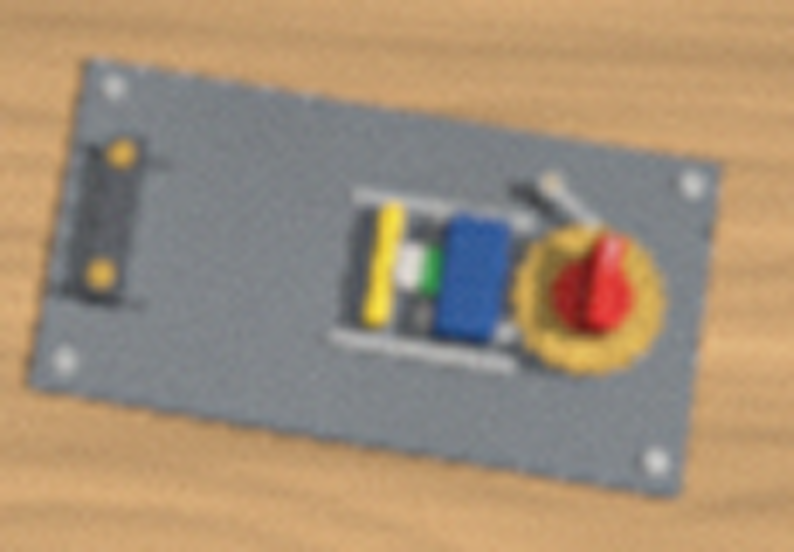

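View pics/sideblk.png

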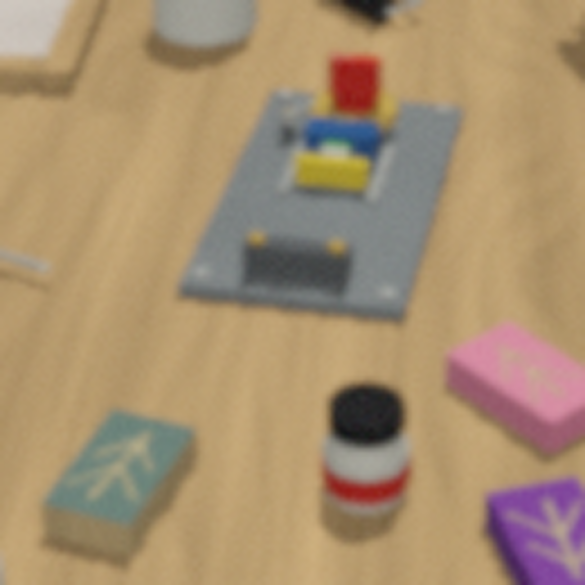

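The crops confirm it: block with grey-green lino face at top crop centre (135,122). Clamp plate corners in its crop are about (85,60), (720,160), (680,495), (28,388). Now measuring.

```bash
cat > h.py <<'E'
import numpy as np,cv2
K={"side":(399.6387,278.1038,209.4439,np.array([[-0.99534371,-0.09623746,-0.00540785],[-0.04471535,0.51071839,-0.85858445],[0.08538987,-0.85434482,-0.51264363]]),np.array([0.52497787,0.04397191,1.36587062])),
"top":(394.7493,279.8623,207.9492,np.array([[0.05968425,-0.99820123,0.00566505],[-0.974545,-0.05949653,-0.2161532],[0.21610144,0.0073801,-0.97634302]]),np.array([0.05941407,0.52005683,1.23732259]))}
def bp(cam,uv,z):
    f,cx,cy,R,t=cam
    uv=np.atleast_2d(np.asarray(uv,float))
    d=np.c_[(uv[:,0]-cx)/f,(uv[:,1]-cy)/f,np.ones(len(uv))]@R
    c=-R.T@t
    return c+d*((z-c[2])/d[:,2])[:,None]
def pj(cam,X):
    f,cx,cy,R,t=cam
    p=np.atleast_2d(X)@R.T+t
    return np.c_[f*p[:,0]/p[:,2]+cx,f*p[:,1]/p[:,2]+cy]
def live(env,n):
    c=env.read_camera(n); return c["frame"][:,:,::-1].copy(),(c["fx"],c["cx"],c["cy"],np.array(c["R"]),np.array(c["t"]))
def rect(mask,cam,z,s=4):
    m=cv2.resize(mask.astype(np.uint8)*255,None,fx=s,fy=s,interpolation=cv2.INTER_LINEAR)
    cs,_=cv2.findContours((m>127).astype(np.uint8),cv2.RETR_EXTERNAL,cv2.CHAIN_APPROX_NONE)
    c=max(cs,key=cv2.contourArea)[:,0,:]
    P=bp(cam,(c+0.5)/s-0.5,z)[:,:2]
    r=cv2.minAreaRect((P*1000).astype(np.float32))
    return r,cv2.boxPoints(r)
E
python3 - <<'E'
from h import *
t=cv2.imread("pics/top0.png"); cam=K["top"]
hsv=cv2.cvtColor(t,cv2.COLOR_BGR2HSV)
print(hsv[172:187:3,200:226:4].tolist())
print(hsv[225,300],hsv[195,350])
m=np.zeros(t.shape[:2],bool); m[160:200,185:240]=True
mb=m&(hsv[...,0]>60)&(hsv[...,0]<110)&(hsv[...,1]>40)
mt=((m&(hsv[...,0]>40)&(hsv[...,0]<110)) )
print("block",mb.sum(),rect(mb,cam,0.025))
m=np.zeros(t.shape[:2],bool); m[175:255,262:380]=True
mp=m&((hsv[...,1]<75)|(hsv[...,0]>60))
print("plate",mp.sum(),rect(mp,cam,0.012))
c=np.array([(85,60),(720,160),(680,495),(28,388)])/6.9+np.array([265,175])-0.5
P=bp(cam,c,0.012); print(P, [np.linalg.norm(P[i]-P[(i+1)%4]) for i in range(4)],P.mean(0))
E
```

```text
[[[83, 51, 121], [85, 47, 125], [31, 39, 144], [84, 49, 125], [80, 42, 127], [20, 60, 149], [16, 107, 191]], [[86, 49, 124], [22, 58, 158], [37, 33, 140], [84, 53, 126], [38, 34, 144], [83, 50, 128], [85, 48, 123]], [[83, 51, 124], [84, 54, 122], [38, 35, 145], [22, 59, 170], [48, 31, 141], [84, 50, 123], [82, 47, 125]], [[85, 44, 128], [31, 38, 149], [81, 34, 126], [71, 27, 132], [23, 60, 171], [26, 42, 150], [82, 52, 127]], [[19, 76, 114], [68, 25, 114], [83, 46, 128], [66, 30, 136], [82, 48, 123], [83, 45, 125], [74, 35, 123]]]
[107  17 139] [ 14  61 166]
block 212 (((608.5289916992188, 316.2148742675781), (68.39630126953125, 54.73066711425781), 75.73783874511719), array([[573.58203, 289.81247],
       [626.62585, 276.32907],
       [643.47595, 342.61728],
       [590.4321 , 356.10068]], dtype=float32))
plate 4207 (((511.6651611328125, -43.80682373046875), (323.81622314453125, 174.5097198486328), 83.52482604980469), array([[ 406.7081  , -194.84213 ],
       [ 580.1046  , -214.52206 ],
       [ 616.6222  ,  107.228485],
       [ 443.2257  ,  126.90842 ]], dtype=float32))
[[ 0.61188738  0.10666875  0.012     ]
 [ 0.57981822 -0.2104655   0.012     ]
 [ 0.41205517 -0.19301807  0.012     ]
 [ 0.44506702  0.12414672  0.012     ]] [np.float64(0.31875157807710225), np.float64(0.16866787120672894), np.float64(0.31887817587634615), np.float64(0.16773345135805254)] [ 0.51220695 -0.04316703  0.012     ]
```

```bash
cat >> h.py <<'E'
from scipy.spatial.transform import Rotation as Ro
def Rt(rot): return Ro.from_euler('xyz',rot,degrees=True).as_matrix()
def heading(rot):
    R=Rt(rot); return np.degrees(np.arctan2(R[1,2],R[0,2]))
def plan(o,pos,head):
    """tool-frame total shift in units, total turn in units and min rows"""
    R=Rt(o["tool_rot"]); d=np.asarray(pos)-o["tool_pos"]
    phi=np.radians(head); z=np.array([np.cos(phi),np.sin(phi),0]); x=np.array([0,0,-1.]); 
    Rg=np.c_[x,np.cross(z,x),z]
    rv=Ro.from_matrix(R.T@Rg).as_rotvec(degrees=True)
    print("now",np.round(o["tool_pos"],4),"head",round(heading(o["tool_rot"]),2),"axis x",np.round(R[:,0],4))
    print("shift units(tool at start)",np.round(R.T@d/0.04,3),"turn units",np.round(rv/120,4),"rows>=",np.linalg.norm(d)/0.04,np.linalg.norm(rv)/8.59)
E
python3 - <<'E'
from h import *
from cell import env
t=cv2.imread("pics/top0.png"); cam=K["top"]
hsv=cv2.cvtColor(t,cv2.COLOR_BGR2HSV)
m=np.zeros(t.shape[:2],bool); m[160:200,185:240]=True
mb=m&(hsv[...,0]>60)&(hsv[...,0]<110)
mb=cv2.morphologyEx(mb.astype(np.uint8),cv2.MORPH_CLOSE,np.ones((5,5)))>0
print("block",mb.sum(),rect(mb,cam,0.025))
c=np.array([(85,57),(217,102),(190,185),(55,137)])/5+np.array([185,155])-0.5
P=bp(cam,c,0.025);print(P,P.mean(0),[np.linalg.norm(P[i]-P[(i+1)%4]) for i in range(4)])
o=env.get_obs(); print("head",heading(o["tool_rot"]),Rt(o["tool_rot"]))
_,cw=live(env,"wrist"); print("wrist cam centre",-cw[3].T@cw[4], "fwd",cw[3][2])
for n,uv,z in [("jar",(213,221),.065),("tub",(423,168),.12),("brayer",(430,220),.03),("knob",(265+607/6.9,175+250/6.9),.082),("knobdisc",(265+590/6.9,175+300/6.9),.044)]: print(n,bp(cam,uv,z))
E
```

```text
block 410 (((611.4935302734375, 330.6829528808594), (98.6719970703125, 58.245235443115234), 74.65516662597656), array([[570.35345, 290.8124 ],
       [626.5223 , 275.39908],
       [652.6336 , 370.5535 ],
       [596.4648 , 385.96683]], dtype=float32))
[[0.65391047 0.36861627 0.025     ]
 [0.62731122 0.27526381 0.025     ]
 [0.56769085 0.28834512 0.025     ]
 [0.595744   0.38313225 0.025     ]] [0.61116413 0.32883936 0.025     ] [np.float64(0.09706802374481087), np.float64(0.06103858740304333), np.float64(0.09885129984899894), np.float64(0.0599504129511534)]
head -68.35373244789965 [[-5.91949083e-04  9.29478882e-01  3.68874854e-01]
 [ 1.33525665e-03  3.68875324e-01 -9.29477925e-01]
 [-9.99998933e-01 -5.76610029e-05 -1.45944827e-03]]
wrist cam centre [ 0.30332319 -0.57880389  0.38453187] fwd [-0.23444972 -0.09240891 -0.96772616]
jar [[0.45743772 0.30358077 0.065     ]]
tub [[ 0.65973998 -0.35808771  0.12      ]]
brayer [[ 0.51087094 -0.41095907  0.03      ]]
knob [[ 0.51345711 -0.14441673  0.082     ]]
knobdisc [[ 0.49705496 -0.14370718  0.044     ]]
```

```bash
cat >> h.py <<'E'
def toT(d,head):
    p=np.radians(head); d=np.asarray(d)
    return np.round(np.array([-d[2],-np.sin(p)*d[0]+np.cos(p)*d[1],np.cos(p)*d[0]+np.sin(p)*d[1]])/0.04,3)
E
python3 - <<'E'
from h import *
s=np.array([.24,-.604,.196]);A=np.array([.52,-.25,.23]);B=np.array([.60,.31,.22])
print(toT(A-s,-15.5),toT(B-A,-15.5))
E
```

```text
[-0.85  10.399  4.38 ] [ 0.25  14.025 -1.814]
```

Request:
drive_tool:
  increments:
    - [[-0.12,0,0],[-0.063,0,0]]
    - [[-0.12,0,0],[-0.063,0,0]]
    - [[-0.12,0,0],[-0.063,0,0]]
    - [[-0.12,0,0],[-0.063,0,0]]
    - [[-0.12,0,0],[-0.063,0,0]]
    - [[-0.12,0,0],[-0.063,0,0]]
    - [[-0.12,0,0],[-0.063,0,0]]
  hand: 1

```text
time_s: 0.9
tool_pos: [0.2396, -0.604, 0.2295]
tool_rot: [137.8, 90.0, 122.7]
force: [0.3, -0.4, 0.1]
grip_width: 0.087
```

Request:
drive_tool:
  increments:
    - [[0,0.866,0.365],[0,0,0]]
    - [[0,0.866,0.365],[0,0,0]]
    - [[0,0.866,0.365],[0,0,0]]
    - [[0,0.866,0.365],[0,0,0]]
    - [[0,0.866,0.365],[0,0,0]]
    - [[0,0.866,0.365],[0,0,0]]
    - [[0,0.866,0.365],[0,0,0]]
    - [[0,0.866,0.365],[0,0,0]]
    - [[0,0.866,0.365],[0,0,0]]
    - [[0,0.866,0.365],[0,0,0]]

```text
time_s: 1.9
tool_pos: [0.4733, -0.3078, 0.2297]
tool_rot: [-83.9, 90.0, -99.3]
force: [0.0, -0.0, 0.2]
grip_width: 0.0873
```

Request:
drive_tool:
  increments:
    - [[0,0.866,0.365],[0,0,0]]
    - [[0,0.866,0.365],[0,0,0]]
    - [[0,0,0],[0,0,0]]
    - [[0,0,0],[0,0,0]]

```text
time_s: 2.3
tool_pos: [0.5196, -0.2492, 0.2294]
tool_rot: [-150.1, 90.0, -165.4]
force: [-0.4, -0.8, 0.5]
grip_width: 0.087
```

```bash
python3 - <<'E'
from h import *
from cell import env
o=env.get_obs(); print(o["time_s"],np.round(o["qpos"],1),o["force"]); plan(o,[.6,.31,.22],-15.5)
f,cw=live(env,"wrist"); cv2.imwrite("pics/w1.png",f); print(cw[3:], "tcp px",pj(cw,o["tool_pos"]))
E
```

```text
2.3 [ 47.4  10.4 -27.8  90.3   4.9  80.6   3.9] [-0.43809302 -0.80468381  0.45905859]
now [ 0.5196 -0.2492  0.2294] head -15.29 axis x [-5.e-04 -1.e-04 -1.e+00]
shift units(tool at start) [ 0.233 14.017 -1.747] turn units [ 0.0017 -0.0002  0.0001] rows>= 14.127065850036738 0.024556286124044764
(array([[ 9.64701692e-01, -2.63345056e-01,  1.65172663e-04],
       [-2.54827580e-01, -9.33341356e-01,  2.52857306e-01],
       [-6.64345591e-02, -2.43973962e-01, -9.67503569e-01]]), array([-0.56689963, -0.13979959,  0.39618058])) tcp px [[277.43151894 241.63768848]]
```

View pics/w1.png

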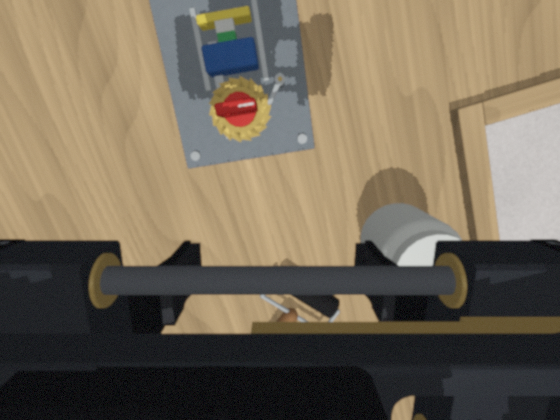

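The wrist view shows the clamp's knob end, with the red bar at (237,105), blue carrier at (230,55) and brayer below the gripper. Next I'll move along and view the whole clamp.

Request:
drive_tool:
  increments:
    - [[0.017,0.935,-0.121],[0,0,0]]
    - [[0.017,0.935,-0.121],[0,0,0]]
    - [[0.017,0.935,-0.121],[0,0,0]]
    - [[0.017,0.935,-0.121],[0,0,0]]
    - [[0,0,0],[0,0,0]]

```text
time_s: 2.85
tool_pos: [0.5407, -0.0955, 0.2273]
tool_rot: [81.9, 89.9, 66.8]
force: [-0.1, -0.6, 0.3]
grip_width: 0.0868
```

```bash
python3 - <<'E'
from h import *
from cell import env
import pickle
o=env.get_obs(); print(o["time_s"],np.round(o["qpos"],1)); 
f,cw=live(env,"wrist"); cv2.imwrite("pics/w2.png",f); pickle.dump(cw,open("w2.pkl","wb"))
cv2.imwrite("pics/w2z.png",cv2.resize(f[0:240,100:400],None,fx=2.6,fy=2.5,interpolation=cv2.INTER_CUBIC))
E
```

```text
2.85 [ 38.7   7.4 -34.1  94.    4.1  79.8 -11. ]
```

View pics/w2z.png

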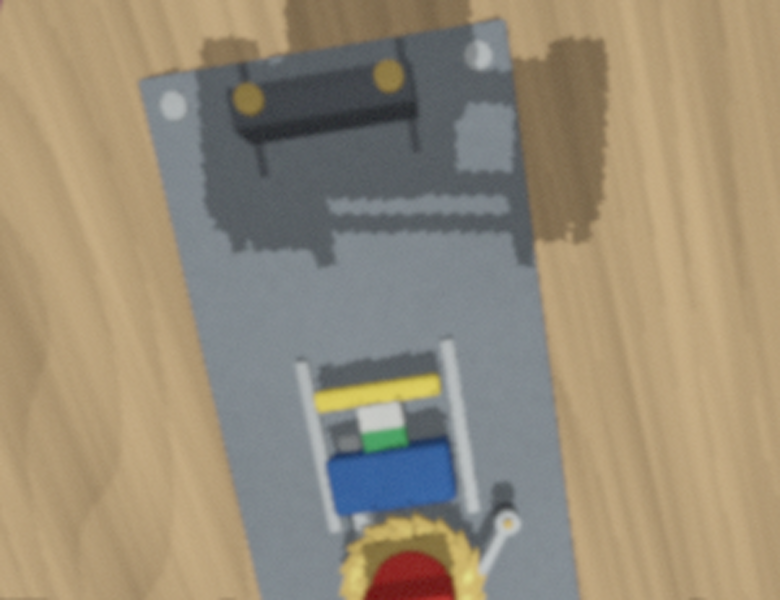

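```bash
python3 - <<'E'
from h import *
import pickle
cw=pickle.load(open("w2.pkl","rb"))
def q(x,y): return ((x+.5)/2.6-.5+100,(y+.5)/2.5-.5)
# in wide image w2
f=cv2.imread("pics/w2.png")
ang=lambda a,b: np.degrees(np.arctan2(*(b-a)[[1,0]]))
A,B,C,D=bp(cw,[q(142,80),q(503,18),q(262,598),q(580,598)],.012)
print("corners",A,B,"w",np.linalg.norm(A-B),"ang short",ang(A,B),"left",ang(C,A),"right",ang(D,B))
F=bp(cw,[q(255,143),q(417,113)],.012);print("fence foot",F,np.linalg.norm(F[0]-F[1]),ang(F[0],F[1]))
F=bp(cw,[q(238,129),q(413,99)],.040);print("fence top",F,np.linalg.norm(F[0]-F[1]))
pz=[bp(cw,[q(316,395),q(440,377)],z) for z in (.03,.036,.041)]
for P in pz: print("pad",P.tolist(),np.linalg.norm(P[0]-P[1]),ang(P[0],P[1]))
y=np.array([np.cos(np.radians(84.2)),np.sin(np.radians(84.2)),0]);x=np.array([y[1],-y[0],0])
# origin from far edge mid (y=+135)
mid=(A+B)/2; print("origin from far edge",mid-.135*y)
E
```

```text
corners [0.44829567 0.12142551 0.012     ] [0.61335724 0.10385627 0.012     ] w 0.16599397449399655 ang short -6.075716856913935 left 83.38045508530256 right 83.94216127239986
fence foot [[0.48918421 0.08228444 0.012     ]
 [0.56530795 0.0753962  0.012     ]] 0.07643475659837094 -5.17046446613054
fence top [[0.48874362 0.08184986 0.04      ]
 [0.56470326 0.07396533 0.04      ]] 0.07636774716216323
pad [[0.48354416440855613, -0.038972311517121716, 0.02999999999999997], [0.5432654810439412, -0.045909629348294886, 0.02999999999999997]] 0.06012289114268074 -6.625868241680077
pad [[0.4847024154844907, -0.03882840959703575, 0.035999999999999976], [0.5434973117321414, -0.04565811304465087, 0.035999999999999976]] 0.05919024137435477 -6.625868241680081
pad [[0.4856676247144362, -0.038708491330297454, 0.04099999999999998], [0.5436905039723083, -0.04544851612494753, 0.04099999999999998]] 0.058413033234083186 -6.625868241680069
origin from far edge [ 0.51718385 -0.02166801  0.012     ]
```

```bash
python3 - <<'E'
from h import *
import pickle
from scipy.optimize import least_squares
cw=pickle.load(open("w2.pkl","rb"))
f=cv2.imread("pics/w2.png").astype(float); g=cv2.imread("pics/top0.png").astype(float)
def edgepts(img,cam,p,z=.012):
    ox,oy,th=p; y=np.array([-np.sin(th),np.cos(th)]);x=np.array([np.cos(th),np.sin(th)])
    segs=[]
    for s,off in ((1,.085),(-1,.085)):
        for yy in np.arange(-.17,.125,.005): segs.append((s*x,s*off*x+yy*y))
    for xx in np.arange(-.075,.076,.005):
        segs.append((y,.135*y+xx*x)); segs.append((-y,-.185*y+xx*x))
    sat=img.max(2)-img.min(2); sat=cv2.GaussianBlur(sat,(0,0),1)
    out=[];h,w=sat.shape
    ds=np.arange(-.012,.0121,.0005)
    for n,c in segs:
        P=np.array([np.r_[np.array([ox,oy])+c+d*n,z] for d in ds])
        uv=pj(cam,P)
        if uv.min()<2 or uv[:,0].max()>w-3 or uv[:,1].max()>(232 if h and cam is cw else h)-3: continue
        v=cv2.remap(sat.astype(np.float32),uv[:,0].astype(np.float32)[None],uv[:,1].astype(np.float32)[None],cv2.INTER_LINEAR)[0]
        gr=np.gradient(v); k=np.argmax(gr)
        if gr[k]<.8 or k in(0,len(ds)-1): continue
        out.append((np.array([ox,oy])+c+ds[k]*n, n, c, ds[k]))
    return out
for name,img,cam in (("wrist",f,cw),("top",g,K["top"])):
    p=np.array([.5148,-.0183,np.radians(-5.9)])
    for it in range(6):
        e=edgepts(img,cam,p)
        def res(d):
            # shift of model
            r=[]
            c,s=np.cos(d[2]),np.sin(d[2])
            for P,n,cc,dd in e:
                q=P-p[:2]-d[:2]
                q=np.array([c*q[0]+s*q[1],-s*q[0]+c*q[1]])
                r.append((q-cc)@n)
            return np.array(r)
        r=least_squares(res,np.zeros(3),loss='soft_l1',f_scale=.001)
        p=p+r.x
    rr=res(r.x)
    print(name,len(e),p[:2],np.degrees(p[2]),"rms mm",1e3*np.sqrt(np.mean(rr**2)))
    th=p[2];y=np.array([-np.sin(th),np.cos(th)]);x=np.array([np.cos(th),np.sin(th)])
    for nm,nn in(("+x",x),("-x",-x),("+y",y),("-y",-y)):
        s=[1e3*a for a,b in zip(rr,e) if b[1]@nn>.9]; print(nm,len(s),np.median(s) if s else None)
    print("bed",p[:2]+.0335*y,"knob",p[:2]-.125*y)
E
```

```text
wrist 124 [ 0.51536682 -0.0207855 ] -6.44329195470332 rms mm 0.3487812806150448
+x 53 0.06529031046845948
-x 48 -0.054975743846917974
+y 23 0.14134184488508392
-y 0 None
bed [0.51912618 0.0125029 ] knob [ 0.50133935 -0.14499592]
top 182 [ 0.51447    -0.01872758] -6.491404849871508 rms mm 1.3518400930732901
+x 60 0.4397705490942798
-x 60 1.1129892906360621
+y 31 0.6924825574096913
-y 31 0.6958899242822923
bed [0.51825731 0.01455765] knob [ 0.50033823 -0.14292618]
```

```bash
python3 - <<'E'
from h import *
print(toT([.595-.5407,.225+.0955,0],-15.3))
E
```

```text
[-0.     8.087 -0.805]
```

Request:
drive_tool:
  increments:
    - [[0,0.9,-0.09],[0,0,0]]
    - [[0,0.9,-0.09],[0,0,0]]
    - [[0,0.9,-0.09],[0,0,0]]
    - [[0,0.9,-0.09],[0,0,0]]
    - [[0,0.9,-0.09],[0,0,0]]
    - [[0,0.9,-0.09],[0,0,0]]
    - [[0,0.9,-0.09],[0,0,0]]
    - [[0,0.9,-0.09],[0,0,0]]
    - [[0,0.9,-0.09],[0,0,0]]
    - [[0,0,0],[0,0,0]]

```text
time_s: 3.9
tool_pos: [0.5951, 0.2237, 0.2262]
tool_rot: [130.1, 89.8, 114.9]
force: [-0.3, 1.0, -0.3]
grip_width: 0.0867
```

```bash
python3 - <<'E'
from h import *
from cell import env
import pickle
o=env.get_obs(); print(o["time_s"],np.round(o["qpos"],1),heading(o["tool_rot"])); 
f,cw=live(env,"wrist"); cv2.imwrite("pics/w3.png",f); pickle.dump(cw,open("w3.pkl","wb"))
hsv=cv2.cvtColor(f,cv2.COLOR_BGR2HSV)
m=np.zeros(f.shape[:2],bool); m[:235]=True
mb=m&(hsv[...,0]>60)&(hsv[...,0]<110)&(hsv[...,1]>35)&(hsv[...,2]>70)
mb=cv2.morphologyEx(mb.astype(np.uint8),cv2.MORPH_CLOSE,np.ones((9,9)))>0
r,b=rect(mb,cw,.025); print(mb.sum(),r,b)
v=f.copy(); px=pj(cw,np.c_[b/1000,np.full(4,.025)]).astype(int); cv2.polylines(v,[px],True,(0,0,255),1)
cv2.imwrite("pics/w3v.png",v)
E
```

```text
3.9 [ 10.6  21.2 -43.9  81.5  14.4  83.1 -48.3] -15.205618676600144
4064 ((613.0977783203125, 329.6546325683594), (97.23873901367188, 58.093963623046875), 74.80206298828125) [[572.3209  290.3505 ]
 [628.38306 275.12088]
 [653.87463 368.95877]
 [597.8125  384.1884 ]]
```

View pics/w3v.png

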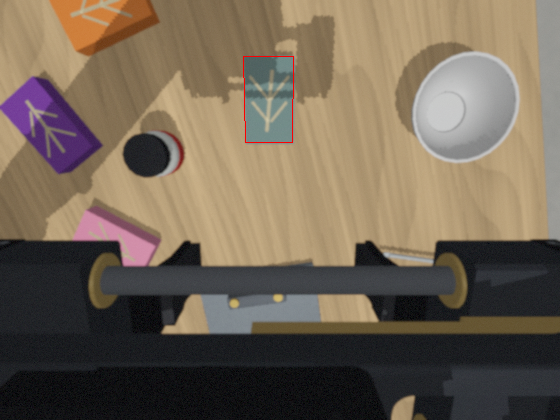

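The block is at px (269,100), centre (0.6125, 0.3297), with its jaw axis at -15.2°, which agrees with the top camera to 2 mm. The jar at (150,155) is 155 mm away. Moving above the block and descending.

```bash
python3 - <<'E'
from h import *
print(toT([.6125-.5951,.3297-.2237,0.06-.2262],-15.2),(.06-.004)/.04)
E
```

```text
[ 4.155  2.671 -0.275] 1.4
```

Request:
drive_tool:
  increments:
    - [[0.1,0.891,-0.092],[0,0,0]]
    - [[0.4,0.89,-0.092],[0,0,0]]
    - [[0.7,0.89,-0.091],[0,0,0]]
    - [[0.9,0,0],[0,0,0]]
    - [[0.9,0,0],[0,0,0]]
    - [[0.7,0,0],[0,0,0]]
    - [[0.45,0,0],[0,0,0]]
    - [[0,0,0],[0,0,0]]
    - [[0,0,0],[0,0,0]]

```text
time_s: 4.85
tool_pos: [0.6145, 0.3248, 0.0618]
tool_rot: [7.3, 89.9, -8.3]
force: [0.3, 0.0, 0.4]
grip_width: 0.0871
```

```bash
python3 - <<'E'
from h import *
from cell import env
o=env.get_obs(); print(o["time_s"],np.round(o["qpos"],1),o["force"]); plan(o,[.6125,.3297,.004],-15.2)
f,cw=live(env,"wrist"); cv2.imwrite("pics/w4.png",f)
E
```

```text
4.85 [ -1.2  34.8 -41.1  83.6  23.6  70.3 -60.8] [0.25216489 0.02219197 0.38668031]
now [0.6145 0.3248 0.0618] head -15.55 axis x [ 1.2e-03 -2.0e-04 -1.0e+00]
shift units(tool at start) [ 1.444  0.104 -0.083] turn units [-0.0029  0.0006 -0.0001] rows>= 1.4498980349821682 0.041848943761267396
```

View pics/w4.png

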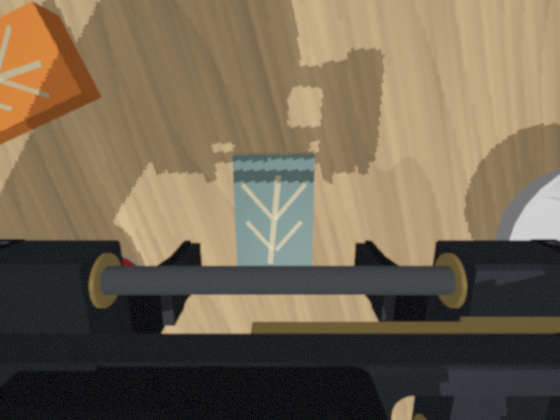

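The block is between the jaws, cols 234–314 against the TCP column at 277. Descending and closing.

Request:
drive_tool:
  increments:
    - [[0.4,0.104,-0.05],[0,0,0]]
    - [[0.4,0,0],[0,0,0]]
    - [[0.4,0,0],[0,0,0]]
    - [[0.2,0,0],[0,0,0]]
    - [[0,0,0],[0,0,0]]
    - [[0,0,0],[0,0,0]]

```text
time_s: 5.5
tool_pos: [0.6124, 0.3307, 0.0046]
tool_rot: [-156.5, 90.0, -171.9]
force: [0.6, -0.7, 0.8]
grip_width: 0.0873
```

Request:
drive_tool:
  increments:
    - [[0,0,0],[0,0,0]]
    - [[0,0,0],[0,0,0]]
    - [[0,0,0],[0,0,0]]
    - [[0,0,0],[0,0,0]]
    - [[0,0,0],[0,0,0]]
    - [[0,0,0],[0,0,0]]
    - [[0,0,0],[0,0,0]]
    - [[0,0,0],[0,0,0]]
  hand: -1
  squeeze: 20

```text
time_s: 6.3
tool_pos: [0.6124, 0.3306, 0.0049]
tool_rot: [-87.9, 90.0, -103.4]
force: [0.2, 0.2, -0.2]
grip_width: 0.0313
```

```bash
python3 - <<'E'
from h import *
from cell import env
o=env.get_obs(); print(o["time_s"],o["grip_width"],o["force"])
f,cw=live(env,"wrist"); cv2.imwrite("pics/w5.png",f)
f,c=live(env,"side"); cv2.imwrite("pics/s5.png",cv2.resize(f[200:340,160:340],None,fx=4.4,fy=4.2,interpolation=cv2.INTER_CUBIC))
o=env.get_obs(); print(o["time_s"],o["grip_width"],o["force"])
E
```

```text
6.3 0.0313018548804792 [ 0.2254314   0.20515106 -0.23805697]
6.4 0.023032970975552115 [ 0.33846147  0.02068291 -0.7036094 ]
```

View pics/w5.png

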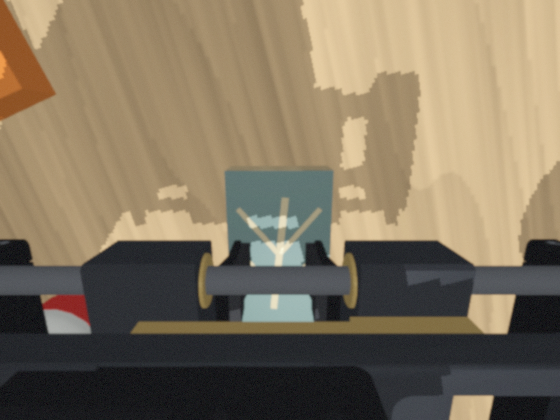

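View pics/s5.png

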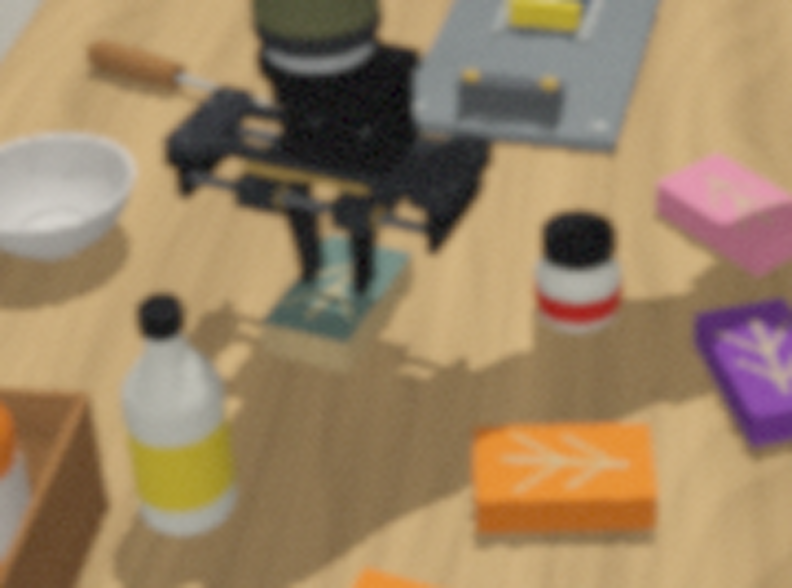

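```bash
python3 - <<'E'
from h import *
from cell import env
for z in (.005,.015,.025,.035,.045):
    u=pj(K["side"],[.6124,.3306,z])[0]; print(z,u,"crop",(u-[160,200])*[4.4,4.2])
f,cw=live(env,"wrist"); 
o=env.get_obs(); print(o["time_s"],o["grip_width"],o["force"],o["tool_pos"],pj(cw,o["tool_pos"]), -cw[3].T@cw[4])
f,c=live(env,"top"); cv2.imwrite("pics/t5.png",cv2.resize(f[120:240,150:300],None,fx=5,fy=5,interpolation=cv2.INTER_CUBIC))
b=pj(cw,[[.5723,.2903,.025],[.628,.275,.025],[.654,.369,.025],[.598,.384,.025]]);print(b)
E
```

```text
0.005 [237.0471968  273.32761986] crop [339.00766592 307.9760034 ]
0.015 [236.84145185 270.57614403] crop [338.10238815 296.41980493]
0.025 [236.63382831 267.7995453 ] crop [337.18884456 284.75809027]
0.035 [236.42430032 264.99747801] crop [336.26692142 272.98940762]
0.045 [236.21284157 262.16959011] crop [335.33650291 261.11227846]
6.45 0.01863302618150587 [-0.56021683  0.17180076  0.65758949] [0.61236314 0.33064051 0.00486822] [[277.3749125  241.60359763]] [0.63049645 0.39668041 0.19416694]
[[233.23048579 326.53105759]
 [324.64449395 326.42646876]
 [331.69007211 171.79013998]
 [226.58193769 172.56072695]]
```

View pics/t5.png

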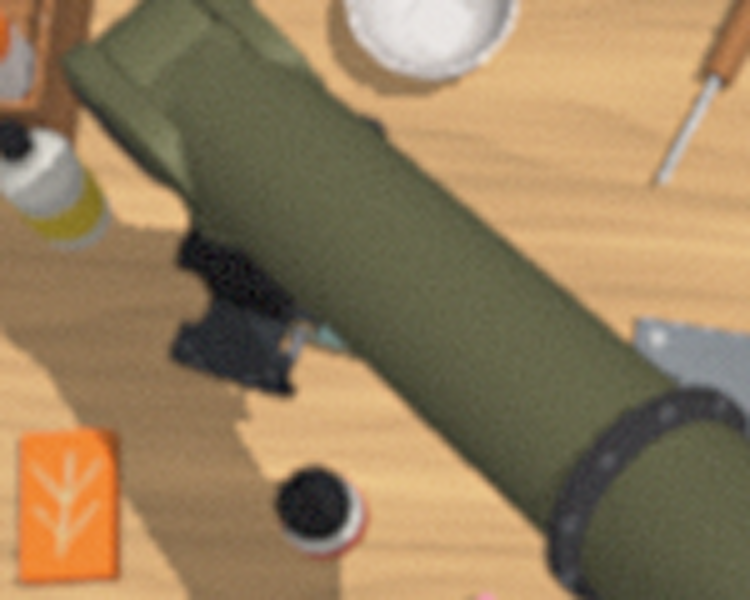

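```bash
python3 - <<'E'
from h import *
from cell import env
f,cw=live(env,"wrist"); 
o=env.get_obs(); print(o["time_s"],o["grip_width"],o["force"],o["tool_pos"])
cv2.imwrite("pics/w6.png",cv2.resize(f[150:350,180:380],None,fx=3,fy=3,interpolation=cv2.INTER_CUBIC))
f,c=live(env,"side"); cv2.imwrite("pics/s6.png",cv2.resize(f[230:300,200:280],None,fx=8,fy=8,interpolation=cv2.INTER_CUBIC))
E
```

```text
6.55 0.011212615982191722 [ 0.05928731 -0.4248448  -0.15269318] [0.61241399 0.33061546 0.00486307]
```

View pics/w6.png

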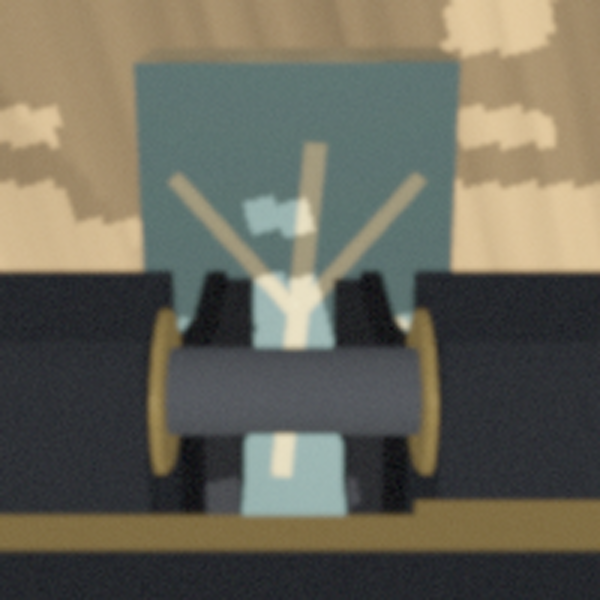

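View pics/s6.png

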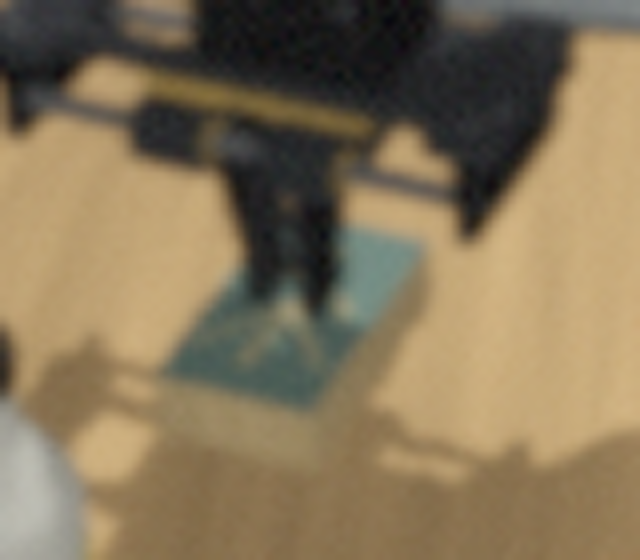

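The fingers closed over the top of the block: opening 11 mm, block unmoved, and the fingertips at side crop (263,298)/(313,313) are on the lino face. So the tips are about 22 mm higher than the reported z says. I'll open, look again, and find the true height.

Request:
drive_tool:
  increments:
    - [[0,0,0],[0,0,0]]
    - [[0,0,0],[0,0,0]]
    - [[0,0,0],[0,0,0]]
    - [[0,0,0],[0,0,0]]
    - [[0,0,0],[0,0,0]]
    - [[0,0,0],[0,0,0]]
    - [[0,0,0],[0,0,0]]
    - [[0,0,0],[0,0,0]]
  hand: 1

```text
time_s: 7.4
tool_pos: [0.6124, 0.3306, 0.0049]
tool_rot: [-63.9, 90.0, -79.3]
force: [-0.9, 0.5, -0.3]
grip_width: 0.0634
```

```bash
python3 - <<'E'
from h import *
from cell import env
f,cw=live(env,"wrist"); 
o=env.get_obs(); print(o["time_s"],o["grip_width"],o["force"],o["tool_pos"],heading(o["tool_rot"]),Rt(o["tool_rot"])[:,0])
cv2.imwrite("pics/w7.png",f)
f,c=live(env,"side"); 
p=np.radians(heading(o["tool_rot"])); z=np.array([np.cos(p),np.sin(p),0]);y=np.array([-np.sin(p),np.cos(p),0])
v=cv2.resize(f[220:310,180:300],None,fx=6,fy=6,interpolation=cv2.INTER_CUBIC)
for h,col in((.005,(0,0,255)),(.028,(0,255,255))):
  for s in(1,-1):
    for w in (-.0095,.0095):
      X=np.r_[o["tool_pos"][:2],h]+s*o["grip_width"]/2*z+w*y
      u=pj(c,X)[0]; cv2.circle(v,tuple(((u-[180,220]+.5)*6).astype(int)),3,col,-1)
cv2.imwrite("pics/s7.png",v)
E
```

```text
7.45 0.06690748955948908 [-0.3713024  -0.29795539 -0.09286297] [0.61239412 0.33061355 0.00490434] -15.434039141599925 [ 1.46509992e-05 -9.67446851e-05 -9.99999995e-01]
```

View pics/w7.png

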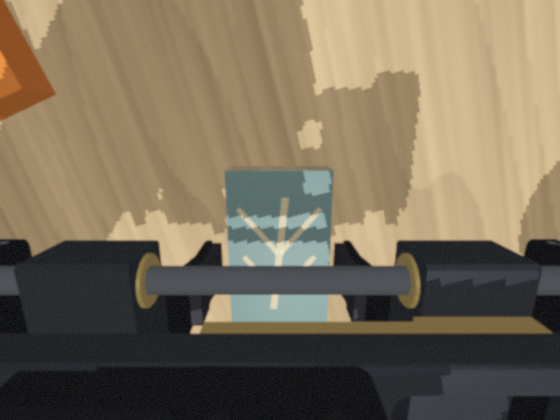

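View pics/s7.png

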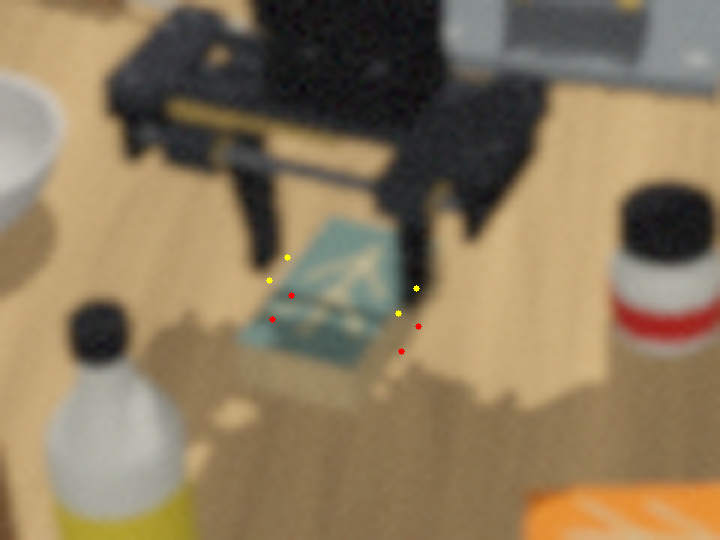

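The side view shows the fingertips at (263,268) and (415,303). That's near the yellow marks (z≈0.03), well above the red marks (reported z), so true z ≈ reported + 25 mm. I'll descend gently and watch the force.

Request:
drive_tool:
  increments:
    - [[0,0,0],[0,0,0]]
    - [[0,0,0],[0,0,0]]
    - [[0,0,0],[0,0,0]]
    - [[0.1,0,0],[0,0,0]]
    - [[0.1,0,0],[0,0,0]]
    - [[0.1,0,0],[0,0,0]]
    - [[0.1,0,0],[0,0,0]]
    - [[0,0,0],[0,0,0]]

```text
time_s: 8.3
tool_pos: [0.6118, 0.3302, -0.0122]
tool_rot: [-133.4, 89.9, -148.9]
force: [-0.5, -0.5, 0.3]
grip_width: 0.087
```

```bash
python3 - <<'E'
from h import *
from cell import env
o=env.get_obs(); print(o["time_s"],o["grip_width"],o["force"],o["tool_pos"],heading(o["tool_rot"]),np.round(o["qpos"],1))
f,c=live(env,"side"); 
p=np.radians(heading(o["tool_rot"])); z=np.array([np.cos(p),np.sin(p),0]);y=np.array([-np.sin(p),np.cos(p),0])
v=cv2.resize(f[220:310,180:300],None,fx=6,fy=6,interpolation=cv2.INTER_CUBIC)
for h,col in((.0,(0,0,255)),(.014,(0,255,255))):
  for s in(1,-1):
    for w in (-.0095,.0095):
      X=np.r_[o["tool_pos"][:2],h]+s*o["grip_width"]/2*z+w*y
      u=pj(c,X)[0]; cv2.circle(v,tuple(((u-[180,220]+.5)*6).astype(int)),3,col,-1)
cv2.imwrite("pics/s8.png",v)
E
```

```text
8.3 0.08700860714301252 [-0.54611027 -0.51236021  0.30343697] [ 0.61184618  0.33019962 -0.01217778] -15.432435139380145 [ -2.8  39.1 -39.2  86.5  26.3  64.  -62.9]
```

View pics/s8.png

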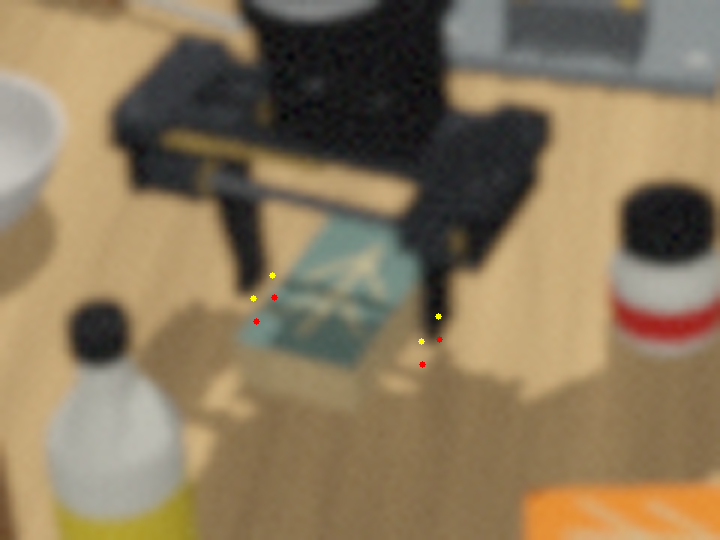

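Request:
drive_tool:
  increments:
    - [[0.1,0,0],[0,0,0]]
    - [[0.1,0,0],[0,0,0]]
    - [[0,0,0],[0,0,0]]

```text
time_s: 8.65
tool_pos: [0.6119, 0.3303, -0.0199]
tool_rot: [-129.6, 89.9, -145.0]
force: [-0.1, -0.6, 0.1]
grip_width: 0.0871
```

```bash
python3 - <<'E'
from h import *
from cell import env
o=env.get_obs(); print(o["time_s"],o["grip_width"],o["force"],o["tool_pos"])
f,c=live(env,"side"); 
p=np.radians(heading(o["tool_rot"])); z=np.array([np.cos(p),np.sin(p),0]);y=np.array([-np.sin(p),np.cos(p),0])
v=cv2.resize(f[220:310,180:300],None,fx=6,fy=6,interpolation=cv2.INTER_CUBIC)
for h,col in((.0,(0,0,255)),(.008,(0,255,255))):
  for s in(1,-1):
    for w in (-.0095,.0095):
      X=np.r_[o["tool_pos"][:2],h]+s*o["grip_width"]/2*z+w*y
      u=pj(c,X)[0]; cv2.circle(v,tuple(((u-[180,220]+.5)*6).astype(int)),3,col,-1)
cv2.imwrite("pics/s9.png",v)
E
```

```text
8.65 0.08705690121678678 [-0.11213709 -0.61329803  0.09133302] [ 0.61194344  0.33027257 -0.01992361]
```

View pics/s9.png

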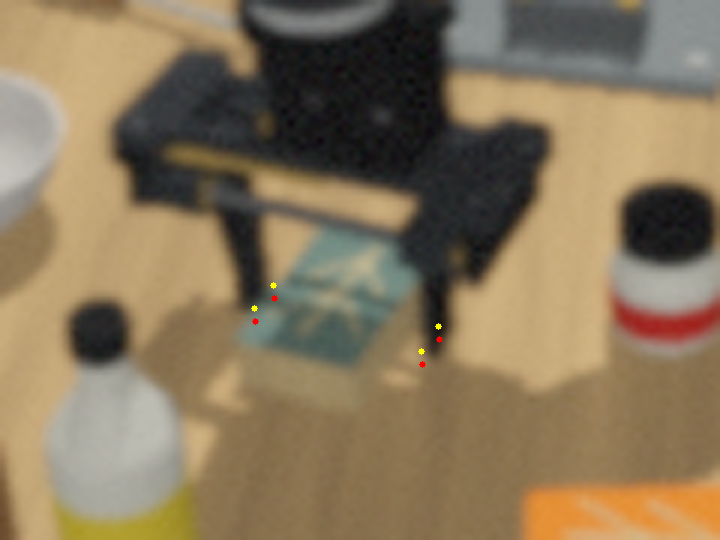

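Request:
drive_tool:
  increments:
    - [[0.05,0,0],[0,0,0]]
    - [[0,0,0],[0,0,0]]

```text
time_s: 8.9
tool_pos: [0.6123, 0.3306, -0.0213]
tool_rot: [-120.2, 90.0, -135.7]
force: [0.2, 0.5, 0.6]
grip_width: 0.087
```

Request:
drive_tool:
  increments:
    - [[0,0,0],[0,0,0]]
    - [[0,0,0],[0,0,0]]
    - [[0,0,0],[0,0,0]]
    - [[0,0,0],[0,0,0]]
    - [[0,0,0],[0,0,0]]
    - [[0,0,0],[0,0,0]]
    - [[0,0,0],[0,0,0]]
  hand: -1
  squeeze: 20

```text
time_s: 9.6
tool_pos: [0.6125, 0.3306, -0.021]
tool_rot: [1.4, 90.0, -14.0]
force: [0.5, 0.2, -0.2]
grip_width: 0.0601
```

Opening is 60.1 mm, so the block is held. Lifting and turning to the clamp's heading.

Request:
drive_tool:
  increments:
    - [[-0.3,0,0],[0,0,0]]
    - [[-0.6,0,0],[-0.025,0,0]]
    - [[-0.6,0,0],[-0.025,0,0]]
    - [[-0.6,0,0],[-0.025,0,0]]
    - [[0,0,0],[0,0,0]]
    - [[0,0,0],[0,0,0]]

```text
time_s: 10.2
tool_pos: [0.6125, 0.3307, 0.0634]
tool_rot: [13.2, 90.0, 6.7]
force: [0.6, 0.8, -2.4]
grip_width: 0.0599
```

```bash
python3 - <<'E'
from h import *
from cell import env
o=env.get_obs(); print(o["time_s"],o["grip_width"],o["force"],np.round(o["qpos"],1)); plan(o,[.5194,.0195,.065],-6.45)
f,c=live(env,"side"); cv2.imwrite("pics/s10.png",cv2.resize(f[180:310,160:340],None,fx=4.4,fy=4.4,interpolation=cv2.INTER_CUBIC))
E
```

```text
10.2 0.05988874299359989 [ 0.62066677  0.76904696 -2.36805905] [ -0.6  35.5 -43.   83.3  24.8  70.9 -52.9]
now [0.6125 0.3307 0.0634] head -6.49 axis x [ 8.e-04  1.e-04 -1.e+00]
shift units(tool at start) [-0.043 -7.992 -1.434] turn units [-0.0003  0.0004 -0.0001] rows>= 8.120153839557844 0.007087283607272463
```

View pics/s10.png

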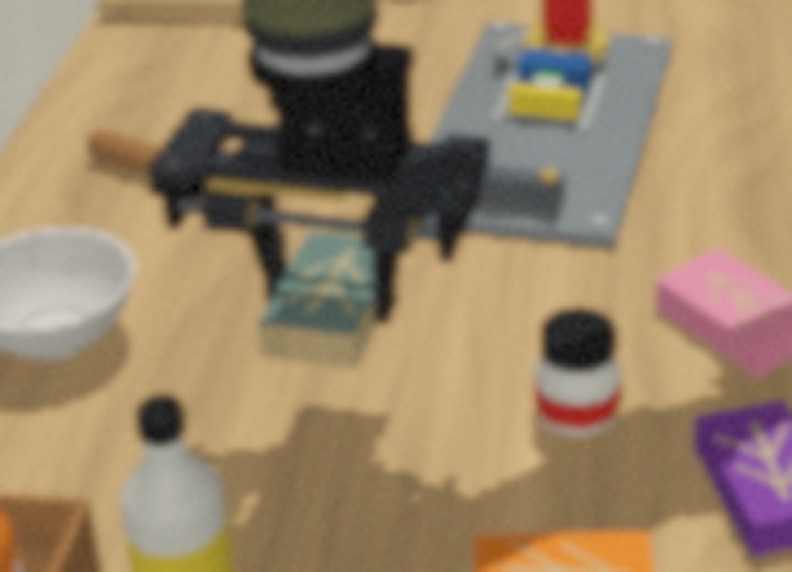

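Request:
drive_tool:
  increments:
    - [[0,-0.6,-0.107],[0,0,0]]
    - [[0,-0.9,-0.161],[0,0,0]]
    - [[0,-0.9,-0.161],[0,0,0]]
    - [[0,-0.9,-0.162],[0,0,0]]
    - [[0,-0.9,-0.162],[0,0,0]]
    - [[0,-0.9,-0.162],[0,0,0]]
    - [[0,-0.9,-0.162],[0,0,0]]
    - [[0,-0.9,-0.162],[0,0,0]]
    - [[0,-0.7,-0.125],[0,0,0]]
    - [[0,-0.392,-0.07],[0,0,0]]

```text
time_s: 11.25
tool_pos: [0.5174, 0.0158, 0.0613]
tool_rot: [-149.6, 89.8, -156.3]
force: [0.2, -0.2, -1.8]
grip_width: 0.0597
```

Request:
drive_tool:
  increments:
    - [[0,0,0],[0,0,0]]
    - [[0,0,0],[0,0,0]]
    - [[0,0,0],[0,0,0]]

```text
time_s: 11.55
tool_pos: [0.5195, 0.0212, 0.0626]
tool_rot: [113.9, 89.9, 107.6]
force: [0.5, 0.6, -0.9]
grip_width: 0.0601
```

```bash
python3 - <<'E'
from h import *
from cell import env
o=env.get_obs(); print(o["time_s"],o["grip_width"],o["force"],np.round(o["qpos"],1)); plan(o,[.5194,.0195,-.005],-6.45)
f,c=live(env,"side"); cv2.imwrite("pics/s11.png",cv2.resize(f[160:260,220:360],None,fx=5.6,fy=5.6,interpolation=cv2.INTER_CUBIC))
f,c=live(env,"wrist"); cv2.imwrite("pics/w11.png",f)
E
```

```text
11.55 0.0600545994179456 [ 0.48109758  0.6107305  -0.87776514] [ 35.7  13.6 -45.1 109.2  10.8  61.5 -20.2]
now [0.5195 0.0212 0.0626] head -6.32 axis x [-3.0e-04  1.1e-03 -1.0e+00]
shift units(tool at start) [ 1.691 -0.044  0.002] turn units [ 0.0011 -0.0002 -0.0005] rows>= 1.6913102396234374 0.016602401503319094
```

View pics/s11.png

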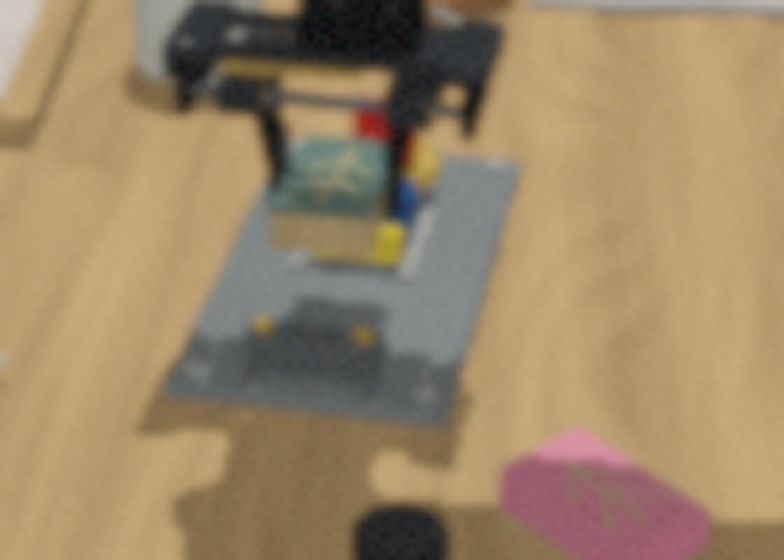

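View pics/w11.png

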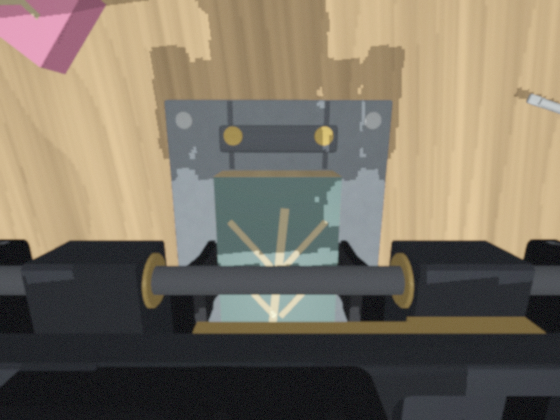

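```bash
python3 - <<'E'
from h import *
from cell import env
f,cw=live(env,"wrist")
o=env.get_obs()
th=np.radians(-6.45);y=np.array([-np.sin(th),np.cos(th)]);x=np.array([np.cos(th),np.sin(th)])
O=np.array([.5149,-.0198])
def cl(uv,z): d=bp(cw,uv,z)[:,:2]-O; return np.round(1e3*np.c_[d@x,d@y],1)
print("blk top front",cl([(216,178),(341,178)],.1086).tolist())
print("blk bot front",cl([(216,170),(341,170)],.0836).tolist())
print("plate far corners",cl([(166,100),(391,100)],.012).tolist())
print("fence back/front top",cl([(221,126),(337,124)],.04).tolist(),cl([(221,152),(337,151)],.04).tolist())
cv2.imwrite("pics/w11z.png",cv2.resize(f[80:240,150:410],None,fx=3,fy=3,interpolation=cv2.INTER_CUBIC))
E
```

```text
blk top front [[-28.9, 89.3], [29.8, 89.5]]
blk bot front [[-33.7, 90.2], [34.8, 90.4]]
plate far corners [[-82.5, 133.4], [83.8, 133.9]]
fence back/front top [[-37.7, 114.4], [39.5, 115.9]] [[-38.4, 97.4], [40.4, 98.3]]
```

View pics/w11z.png

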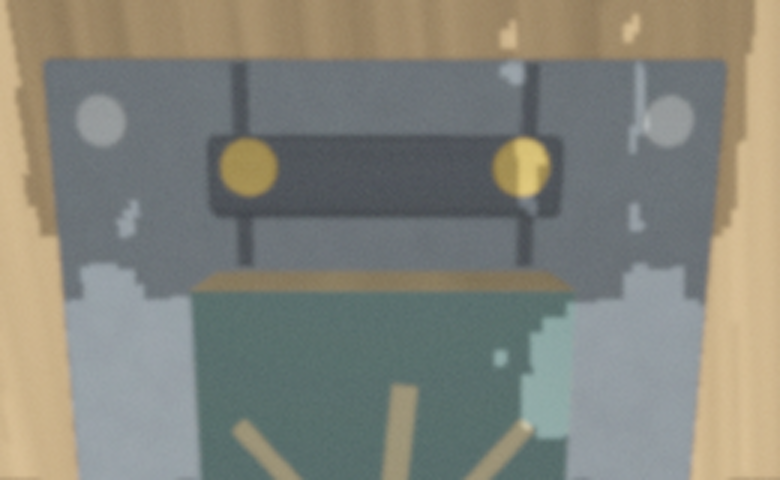

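The block is square over the bed: front edge at clamp y≈89.5, fence ≈98, sides at ±29.5. Lowering it.

Request:
drive_tool:
  increments:
    - [[0.3,0,0],[0,0,0]]
    - [[0.5,0,0],[0,0,0]]
    - [[0.4,0,0],[0,0,0]]
    - [[0.3,0,0],[0,0,0]]
    - [[0.15,0,0],[0,0,0]]
    - [[0,0,0],[0,0,0]]
    - [[0,0,0],[0,0,0]]

```text
time_s: 12.4
tool_pos: [0.52, 0.0195, -0.0028]
tool_rot: [17.1, 90.0, 10.7]
force: [0.9, 0.6, -1.2]
grip_width: 0.0599
```

Request:
drive_tool:
  increments:
    - [[0.05,0,0],[0,0,0]]
    - [[0.05,0,0],[0,0,0]]
    - [[0,0,0],[0,0,0]]

```text
time_s: 12.7
tool_pos: [0.5196, 0.0193, -0.007]
tool_rot: [-54.7, 90.0, -61.1]
force: [0.1, -0.6, -1.3]
grip_width: 0.0598
```

Request:
drive_tool:
  increments:
    - [[0.05,0,0],[0,0,0]]
    - [[0.02,0,0],[0,0,0]]
    - [[0,0,0],[0,0,0]]

```text
time_s: 13.0
tool_pos: [0.5199, 0.0193, -0.0091]
tool_rot: [-61.4, 90.0, -67.8]
force: [-1.5, 0.0, 5.3]
grip_width: 0.0598
```

```bash
python3 - <<'E'
from h import *
from cell import env
f,c=live(env,"side"); cv2.imwrite("pics/s12.png",cv2.resize(f[160:260,220:360],None,fx=5.6,fy=5.6,interpolation=cv2.INTER_CUBIC))
E
```

```text
(no output)
```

View pics/s12.png

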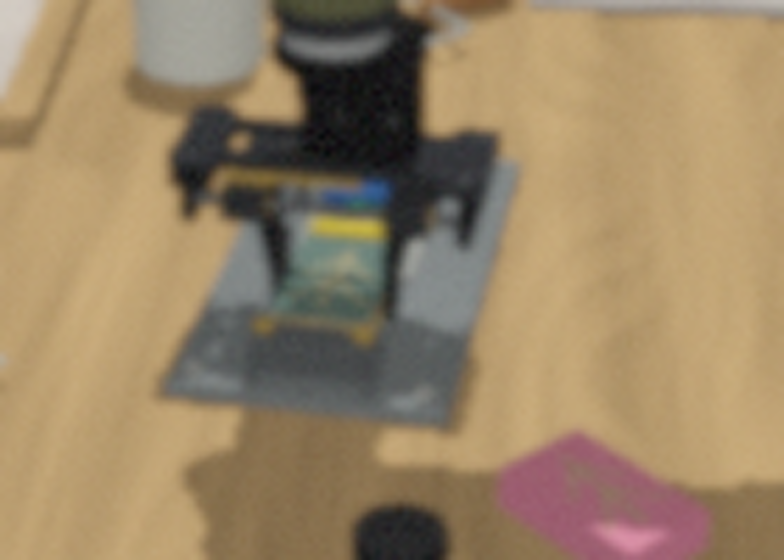

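Contact at 5 N, with the block on the bed between the yellow pad and the fence. Releasing.

Request:
drive_tool:
  increments:
    - [[0,0,0],[0,0,0]]
    - [[0,0,0],[0,0,0]]
    - [[0,0,0],[0,0,0]]
    - [[0,0,0],[0,0,0]]
    - [[0,0,0],[0,0,0]]
    - [[0,0,0],[0,0,0]]
  hand: 1

```text
time_s: 13.65
tool_pos: [0.5195, 0.0194, -0.01]
tool_rot: [-152.7, 90.0, -159.1]
force: [0.3, 0.7, 0.2]
grip_width: 0.086
```

Request:
drive_tool:
  increments:
    - [[-0.4,0,0],[0,0,0]]
    - [[-0.9,0,0],[0,0,0]]
    - [[-0.9,0,0],[0,0,0]]
    - [[-0.9,0,0],[0,0,0]]
    - [[-0.9,0,0],[0,0,0]]
    - [[-0.5,0,0],[0,0,0]]
    - [[0,0,0],[0,0,0]]

```text
time_s: 14.35
tool_pos: [0.522, 0.0199, 0.1746]
tool_rot: [-4.2, 89.6, -10.6]
force: [-0.1, 0.1, 0.2]
grip_width: 0.0866
```

```bash
python3 - <<'E'
from h import *
from cell import env
o=env.get_obs(); print(o["time_s"],o["grip_width"],o["tool_pos"],heading(o["tool_rot"]),np.round(o["qpos"],1))
f,cw=live(env,"wrist"); cv2.imwrite("pics/w13.png",f)
E
```

```text
14.35 0.08656528484837457 [0.5220397  0.01988986 0.17461455] -6.412719552192597 [ 38.8   6.4 -46.5 101.9   5.   73.3 -15.4]
```

View pics/w13.png

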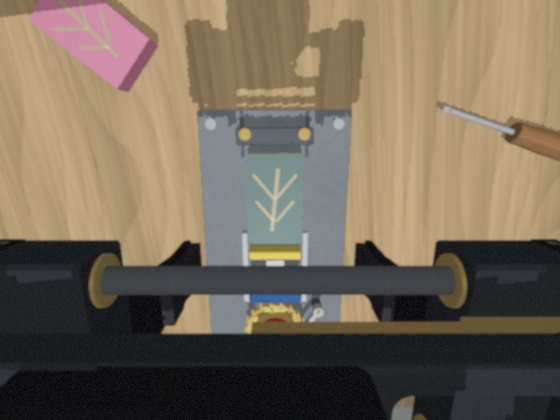

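The block lies flat and centred at cols 246–302, with the yellow pad at row 250 and the fence at row 135. Next I'll measure the gaps and plan the knob approach.

```bash
python3 - <<'E'
from h import *
from cell import env
f,cw=live(env,"wrist"); o=env.get_obs()
th=np.radians(-6.45);y=np.array([-np.sin(th),np.cos(th)]);x=np.array([np.cos(th),np.sin(th)])
O=np.array([.5149,-.0198])
# rectify clamp plane at z=.037: 2 px/mm? 
def rectify(z,x0,x1,y0,y1,s=4):
    P=np.float32([[x0,y1],[x1,y1],[x1,y0],[x0,y0]])
    W=np.c_[O+P[:,:1]*.001*x+P[:,1:]*.001*y,np.full(4,z)]
    src=pj(cw,W).astype(np.float32); w,h=int((x1-x0)*s),int((y1-y0)*s)
    return cv2.warpPerspective(f,cv2.getPerspectiveTransform(src,np.float32([[0,0],[w,0],[w,h],[0,h]])),(w,h),flags=cv2.INTER_CUBIC)
im=rectify(.037,-60,60,-50,130,3.3)
for yy in range(-50,131,10):
    r=int((130-yy)*3.3); cv2.line(im,(0,r),(8,r),(0,0,255),1); cv2.putText(im,str(yy),(10,r+4),0,.35,(0,0,255),1)
cv2.imwrite("pics/r13.png",im)
K_=O-.125*y; print("knob",K_)
plan(o,[*K_,.17],83.55)
E
```

```text
knob [ 0.50085799 -0.14400878]
now [0.5197 0.0194 0.1708] head -6.42 axis x [ 1.2e-03 -7.0e-04 -1.0e+00]
shift units(tool at start) [ 0.023 -4.113 -0.01 ] turn units [-7.498e-01  3.000e-04  7.000e-04] rows>= 4.113296206266815 10.47428960626326
```

View pics/r13.png

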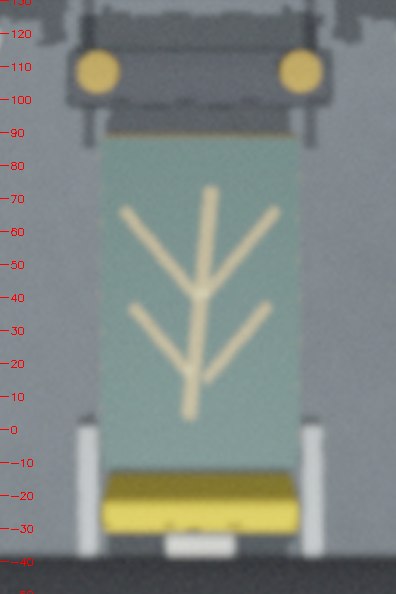

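Rectified scale: block spans y≈-12.5..89, fence face ≈98, pad ≈-20. The total gap is about 18 mm, so 5 to 6 teeth are needed. Moving over the knob and turning the jaws across the bar.

Request:
drive_tool:
  increments:
    - [[0,-0.823,0],[0,0,0]]
    - [[0,-0.823,0],[0,0,0]]
    - [[0,-0.823,0],[0,0,0]]
    - [[0,-0.822,0],[0,0,0]]
    - [[0,-0.822,0],[0,0,0]]
    - [[0,0,0],[-0.068,0,0]]
    - [[0,0,0],[-0.068,0,0]]
    - [[0,0,0],[-0.068,0,0]]
    - [[0,0,0],[-0.068,0,0]]
    - [[0,0,0],[-0.068,0,0]]

```text
time_s: 15.45
tool_pos: [0.5, -0.1437, 0.1685]
tool_rot: [118.7, 89.8, 153.4]
force: [-0.3, 0.1, 0.2]
grip_width: 0.0867
```

Request:
drive_tool:
  increments:
    - [[0,0,0],[-0.068,0,0]]
    - [[0,0,0],[-0.068,0,0]]
    - [[0,0,0],[-0.068,0,0]]
    - [[0,0,0],[-0.068,0,0]]
    - [[0,0,0],[-0.068,0,0]]
    - [[0,0,0],[-0.068,0,0]]
    - [[0,0,0],[0,0,0]]
    - [[0,0,0],[0,0,0]]

```text
time_s: 16.25
tool_pos: [0.5004, -0.1439, 0.1692]
tool_rot: [69.0, 89.9, 152.1]
force: [0.1, 0.4, 0.4]
grip_width: 0.0875
```

```bash
python3 - <<'E'
from h import *
from cell import env
o=env.get_obs(); print(o["time_s"],np.round(o["qpos"],1)); plan(o,[.5009,-.144,.17],83.55)
f,cw=live(env,"wrist"); cv2.imwrite("pics/w14.png",f)
f,c=live(env,"side"); cv2.imwrite("pics/s14.png",cv2.resize(f[120:240,220:360],None,fx=5.6,fy=5,interpolation=cv2.INTER_CUBIC))
E
```

```text
16.25 [ 55.2   6.8 -44.7 102.1   4.9  73.2  92.5]
now [ 0.5004 -0.1439  0.1692] head 83.14 axis x [-1.7e-03  9.0e-04 -1.0e+00]
shift units(tool at start) [-0.021 -0.012 -0.002] turn units [-0.0034  0.0003 -0.0009] rows>= 0.0244826514524446 0.04945149013326015
```

View pics/w14.png

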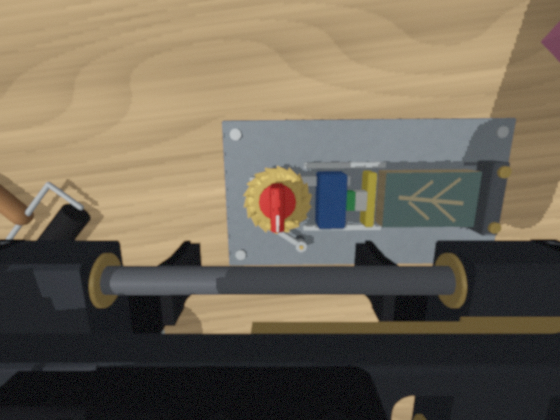

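View pics/s14.png

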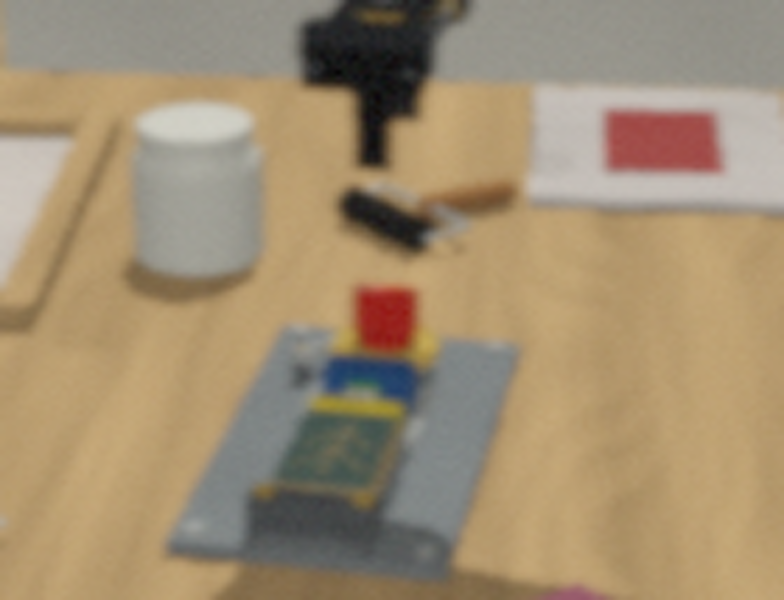

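```bash
python3 - <<'E'
from h import *
from cell import env
f,cw=live(env,"wrist"); o=env.get_obs()
hsv=cv2.cvtColor(f,cv2.COLOR_BGR2HSV)
mr=((hsv[...,0]<6)|(hsv[...,0]>172))&(hsv[...,1]>150); mr[:150]=0;mr[238:]=0;mr[:,:230]=0;mr[:,320:]=0
ys,xs=np.nonzero(mr); print("red bbox",xs.min(),xs.max(),ys.min(),ys.max())
v=cv2.resize(f[140:245,220:400],None,fx=4.4,fy=4.4,interpolation=cv2.INTER_CUBIC)
th=np.radians(-6.45);y=np.array([-np.sin(th),np.cos(th),0]);x=np.array([np.cos(th),np.sin(th),0])
Kp=np.array([.5009,-.144,0])
def dot(X,c):
    u=pj(cw,X)[0]; cv2.circle(v,tuple(((u-[220,140]+.5)*4.4).astype(int)),2,c,-1)
for a in np.arange(0,360,15): dot(Kp+[.02*np.cos(np.radians(a)),.02*np.sin(np.radians(a)),.044],(255,255,0))
for sx in(-1,1):
    for sy in(-1,1): dot(Kp+sx*.022*x+sy*.007*y+[0,0,.082],(0,255,0))
cv2.imwrite("pics/w14z.png",v)
E
```

```text
red bbox 260 294 183 231
```

View pics/w14z.png

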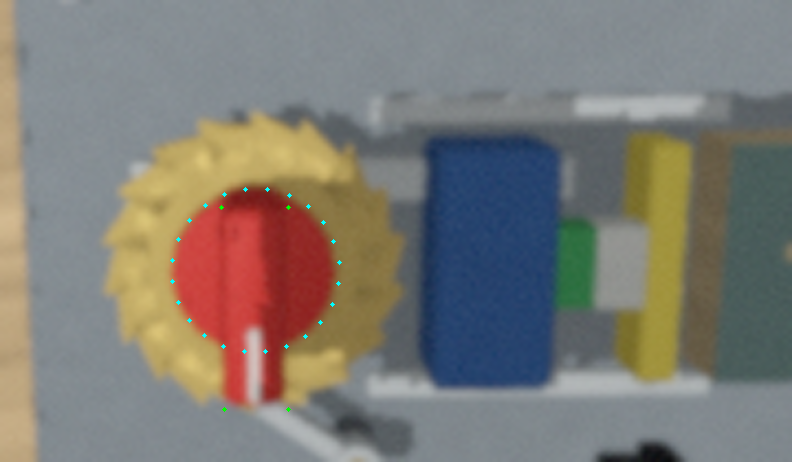

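The prediction overlays the knob within 1 mm. Descending in two stages with the jaws straddling the bar.

Request:
drive_tool:
  increments:
    - [[0.5,0,0],[-0.003,0,0]]
    - [[0.9,0,0],[0,0,0]]
    - [[0.9,0,0],[0,0,0]]
    - [[0.6,0,0],[0,0,0]]
    - [[0.3,0,0],[0,0,0]]
    - [[0.2,0,0],[0,0,0]]
    - [[0,0,0],[0,0,0]]
    - [[0,0,0],[0,0,0]]

```text
time_s: 17.2
tool_pos: [0.5021, -0.1443, 0.0352]
tool_rot: [-107.7, 89.9, -24.0]
force: [1.1, -0.6, 1.2]
grip_width: 0.0872
```

```bash
python3 - <<'E'
from h import *
from cell import env
o=env.get_obs(); print(o["time_s"],np.round(o["qpos"],1),o["force"]); plan(o,[.5009,-.144,.024],83.55)
f,c=live(env,"side"); cv2.imwrite("pics/s15.png",cv2.resize(f[140:240,230:340],None,fx=6.5,fy=6,interpolation=cv2.INTER_CUBIC))
E
```

```text
17.2 [ 52.   15.8 -43.3 110.4  12.6  58.5  86.8] [ 1.07289046 -0.63407836  1.16906157]
now [ 0.5021 -0.1443  0.0352] head 83.67 axis x [ 1.7e-03 -7.0e-04 -1.0e+00]
shift units(tool at start) [0.279 0.031 0.005] turn units [ 0.001  -0.0003  0.0008] rows>= 0.28091842991585664 0.01880823220457219
```

View pics/s15.png

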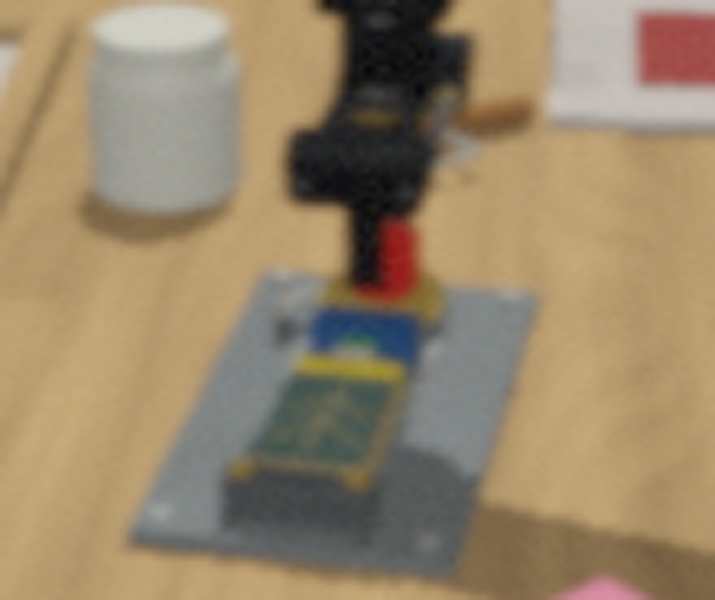

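```bash
python3 - <<'E'
from h import *
from cell import env
o=env.get_obs(); R=Rt(o["tool_rot"])
for z in(.055,.062):
  for s in(-1,1):
    X=o["tool_pos"]+R[:,2]*.0435*1.15+R[:,1]*s*.0095; X[2]=z
    print(z,s,(pj(K["side"],X)[0]-[230,140])*[6.5,6])
    X=np.array([.5009,-.144,z])+R[:,1]*s*.022
    print("knob",(pj(K["side"],X)[0]-[230,140])*[6.5,6])
E
```

```text
0.055 -1 [346.55780523 293.34687838]
knob [344.45163202 255.2875571 ]
0.055 1 [379.71577449 296.20183869]
knob [419.21346946 261.66189884]
0.062 -1 [346.57373334 283.17340775]
knob [344.46207074 245.31926911]
0.062 1 [379.81342594 286.0116485 ]
knob [419.40330004 251.65674678]
```

Request:
drive_tool:
  increments:
    - [[0.13,0.03,0],[0,0,0]]
    - [[0.12,0,0],[0,0,0]]
    - [[0,0,0],[0,0,0]]
    - [[0,0,0],[0,0,0]]

```text
time_s: 17.65
tool_pos: [0.4998, -0.1439, 0.024]
tool_rot: [90.6, 90.0, 174.2]
force: [-0.1, 0.7, 0.4]
grip_width: 0.0868
```

Request:
drive_tool:
  increments:
    - [[0,0,0],[0,0,0]]
    - [[0,0,0],[0,0,0]]
    - [[0,0,0],[0,0,0]]
    - [[0,0,0],[0,0,0]]
    - [[0,0,0],[0,0,0]]
    - [[0,0,0],[0,0,0]]
    - [[0,0,0],[0,0,0]]
    - [[0,0,0],[0,0,0]]
    - [[0,0,0],[0,0,0]]
    - [[0,0,0],[0,0,0]]
  hand: -1
  squeeze: 45

```text
time_s: 18.65
tool_pos: [0.5, -0.144, 0.0241]
tool_rot: [-159.8, 90.0, -76.1]
force: [-0.5, -0.2, 0.8]
grip_width: 0.0151
```

```bash
python3 - <<'E'
from h import *
from cell import env
o=env.get_obs(); print(o["time_s"],np.round(o["qpos"],1),o["force"],o["wrist_torque"],o["grip_width"]); plan(o,[.5009,-.144,.024],83.55)
E
```

```text
18.65 [ 51.7  16.5 -43.  111.1  13.3  57.4  86.3] [-0.46253786 -0.16014555  0.80826535] [ 0.11171822 -0.15224898 -0.00482782] 0.015087738666075276
now [ 0.5    -0.144   0.0241] head 83.69 axis x [ 0.e+00 -1.e-04 -1.e+00]
shift units(tool at start) [ 0.003 -0.023  0.002] turn units [ 0.0012 -0.0001  0.    ] rows>= 0.023440467976987497 0.016110407354020726
```

Request:
drive_tool:
  increments:
    - [[0,0,0],[0,0,0]]
    - [[0,0,0],[0,0,0]]
    - [[0,0,0],[0.05,0,0]]
    - [[0,0,0],[0.05,0,0]]
    - [[0,0,0],[0.05,0,0]]
    - [[0,0,0],[0.05,0,0]]
    - [[0,0,0],[0.03,0,0]]
    - [[0,0,0],[0,0,0]]
    - [[0,0,0],[0,0,0]]

```text
time_s: 19.55
tool_pos: [0.5002, -0.1435, 0.0241]
tool_rot: [-8.0, 90.0, 48.2]
force: [0.7, 1.4, -0.4]
grip_width: 0.0137
```

```bash
python3 - <<'E'
from h import *
from cell import env
o=env.get_obs(); print(o["time_s"],o["force"],o["wrist_torque"],o["grip_width"]); plan(o,[.5,-.144,.024],83.7-67)
f,cw=live(env,"wrist"); cv2.imwrite("pics/w16.png",f)
E
```

```text
19.55 [ 0.72329259  1.36572149 -0.3767856 ] [ 0.32592658 -0.3256715  -0.05761623] 0.013683940080741629
now [ 0.5002 -0.1435  0.0241] head 56.2 axis x [ 4.e-04  4.e-04 -1.e+00]
shift units(tool at start) [ 0.003 -0.003 -0.013] turn units [ 3.291e-01  3.000e-04 -1.000e-04] rows>= 0.014170005614690206 4.597789569503459
```

View pics/w16.png

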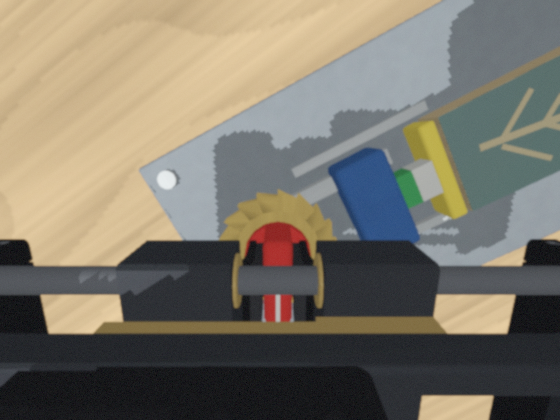

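The bar is turning with the jaws, still aligned at col 277, and the carrier has advanced. Winding on to 3 teeth.

Request:
drive_tool:
  increments:
    - [[0,0,0],[0.05,0,0]]
    - [[0,0,0],[0.06,0,0]]
    - [[0,0,0],[0.06,0,0]]
    - [[0,0,0],[0.06,0,0]]
    - [[0,0,0],[0.06,0,0]]
    - [[0,0,0],[0.04,0,0]]
    - [[0,0,0],[0,0,0]]
    - [[0,0,0],[0,0,0]]

```text
time_s: 20.4
tool_pos: [0.501, -0.1429, 0.0241]
tool_rot: [11.9, 89.9, 28.6]
force: [4.3, 3.4, -3.9]
grip_width: 0.0134
```

```bash
python3 - <<'E'
from h import *
from cell import env
o=env.get_obs(); print(o["time_s"],o["force"],o["wrist_torque"],o["grip_width"],np.round(o["qpos"],1)); plan(o,[.5,-.144,.024],83.7-67)
f,cw=live(env,"wrist"); cv2.imwrite("pics/w17.png",f)
E
```

```text
20.4 [ 4.26580715  3.42455258 -3.90859758] [ 0.77467621 -1.08988643  0.04911048] 0.013422715061623259 [ 43.   14.5 -33.1 111.4   9.3  56.6  22.2]
now [ 0.501  -0.1429  0.0241] head 16.69 axis x [ 0.002   0.0011 -1.    ]
shift units(tool at start) [ 0.003 -0.019 -0.033] turn units [-0.0001  0.0011 -0.0002] rows>= 0.03834870896755484 0.015484643596024654
```

View pics/w17.png

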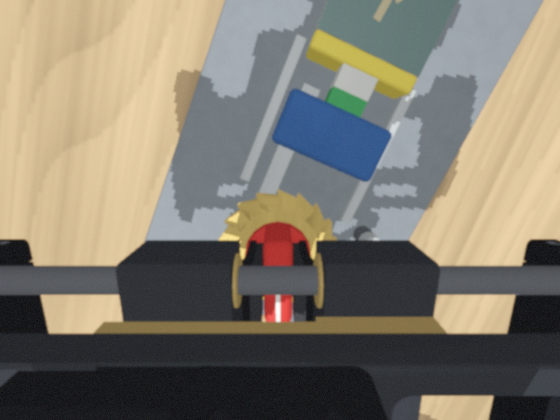

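Three teeth are wound, and the stem's white and green still show in full. Next, tooth 4, then release to centre the grip again.

Request:
drive_tool:
  increments:
    - [[0,-0.01,-0.02],[0.05,0,0]]
    - [[0,0,0],[0.05,0,0]]
    - [[0,0,0],[0.05,0,0]]
    - [[0,0,0],[0.017,0,0]]
    - [[0,0,0],[0,0,0]]
    - [[0,0,0],[0,0,0]]

```text
time_s: 21.05
tool_pos: [0.5016, -0.1429, 0.0242]
tool_rot: [25.7, 89.7, 22.4]
force: [7.3, 3.5, -6.0]
grip_width: 0.0138
```

```bash
python3 - <<'E'
from h import *
from cell import env
o=env.get_obs(); print(o["time_s"],o["force"],o["wrist_torque"],o["grip_width"],np.round(o["qpos"],1)); plan(o,[.5,-.144,.024],83.7-87)
f,cw=live(env,"wrist"); cv2.imwrite("pics/w18.png",f)
E
```

```text
21.05 [ 7.31595583  3.54914271 -5.952789  ] [ 0.91660144 -1.64745771  0.10237785] 0.013829846494207206 [ 40.7  14.1 -30.4 111.5   8.3  56.4   3. ]
now [ 0.5016 -0.1429  0.0242] head -3.32 axis x [ 0.0043  0.0018 -1.    ]
shift units(tool at start) [ 0.004 -0.03  -0.038] turn units [-0.0002  0.002  -0.001 ] rows>= 0.04868816966809727 0.031118654041297364
```

View pics/w18.png

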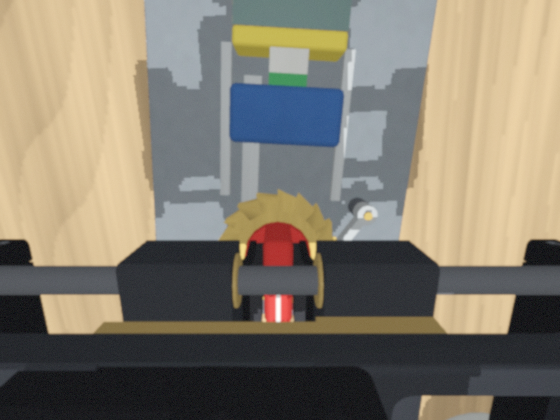

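The green is starting to go in, with white at rows 48–74 and green at 74–86, so the block has met the fence. Releasing here to centre again.

Request:
drive_tool:
  increments:
    - [[0,0,0],[0,0,0]]
    - [[0,0,0],[0,0,0]]
    - [[0,0,0],[0,0,0]]
    - [[0,0,0],[0,0,0]]
    - [[0,0,0],[0,0,0]]
    - [[0,0,0],[0,0,0]]
  hand: 0

```text
time_s: 21.7
tool_pos: [0.4991, -0.1449, 0.0241]
tool_rot: [-134.4, 90.0, -138.0]
force: [-0.3, 0.5, -0.6]
grip_width: 0.0425
```

```bash
python3 - <<'E'
from h import *
from cell import env
o=env.get_obs(); print(o["time_s"],o["force"],o["wrist_torque"],o["grip_width"],np.round(o["qpos"],1)); plan(o,[.5009,-.144,.024],83.6-80)
f,cw=live(env,"wrist"); cv2.imwrite("pics/w19.png",f)
E
```

```text
21.7 [-0.29149097  0.48456782 -0.6276444 ] [-0.04193404 -0.05332821 -0.01636826] 0.04250166641028475 [ 40.7  14.  -30.3 111.5   8.5  56.6   2.9]
now [ 0.4991 -0.1449  0.0241] head -3.56 axis x [-3.e-04 -3.e-04 -1.e+00]
shift units(tool at start) [0.003 0.024 0.045] turn units [-0.0597 -0.0002  0.0001] rows>= 0.050973971892941346 0.8333541425976791
```

View pics/w19.png

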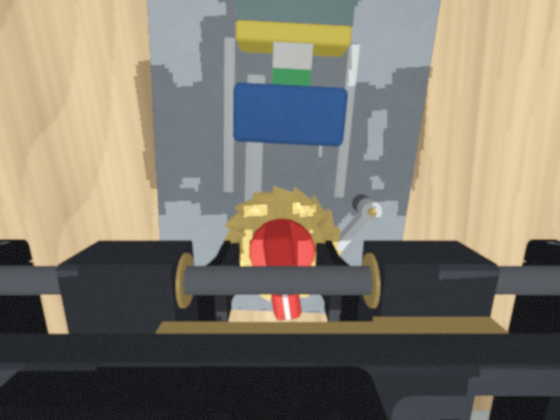

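The pawl caught: the bar has turned back slightly and green shows at rows 68–84. I'll realign to the bar at heading 3.6 and centre on the axis where the loaded tool had settled.

```bash
python3 - <<'E'
from h import *
from cell import env
o=env.get_obs(); plan(o,[.5016,-.143,.024],3.6)
E
```

```text
now [ 0.4991 -0.1448  0.0241] head -3.56 axis x [-3.e-04 -2.e-04 -1.e+00]
shift units(tool at start) [0.002 0.048 0.06 ] turn units [-0.0596 -0.0002  0.0001] rows>= 0.07679386006689101 0.833199955682411
```

Request:
drive_tool:
  increments:
    - [[0,0.048,0.06],[0,0,0]]
    - [[0,0,0],[-0.06,0,0]]
    - [[0,0,0],[0,0,0]]
    - [[0,0,0],[0,0,0]]

```text
time_s: 22.15
tool_pos: [0.5019, -0.1427, 0.0241]
tool_rot: [163.4, 90.0, 166.9]
force: [-0.3, -0.1, 0.0]
grip_width: 0.0437
```

Request:
drive_tool:
  increments:
    - [[0,0,0],[0,0,0]]
    - [[0,0,0],[0,0,0]]
    - [[0,0,0],[0,0,0]]
    - [[0,0,0],[0,0,0]]
    - [[0,0,0],[0,0,0]]
    - [[0,0,0],[0,0,0]]
    - [[0,0,0],[0,0,0]]
  hand: -1
  squeeze: 45

```text
time_s: 22.85
tool_pos: [0.5015, -0.1428, 0.0241]
tool_rot: [-175.9, 90.0, -172.3]
force: [-2.0, 0.6, 1.7]
grip_width: 0.0139
```

```bash
python3 - <<'E'
from h import *
from cell import env
o=env.get_obs(); print(o["time_s"],o["force"],o["wrist_torque"],o["grip_width"],np.round(o["qpos"],1)); plan(o,[.5016,-.143,.024],83.7-107)
E
```

```text
22.85 [-1.99897591  0.58117371  1.73819329] [ 0.04687307  0.32353194 -0.02905231] 0.013906651593938831 [ 41.3  14.4 -31.3 111.3   8.9  56.7   9.5]
now [ 0.5015 -0.1428  0.0241] head 3.64 axis x [-7.e-04 -1.e-04 -1.e+00]
shift units(tool at start) [ 0.003 -0.005  0.003] turn units [ 2.245e-01 -3.000e-04  1.000e-04] rows>= 0.006571920771973986 3.13647606651368
```

Request:
drive_tool:
  increments:
    - [[0,0,0],[0.05,0,0]]
    - [[0,0,0],[0.05,0,0]]
    - [[0,0,0],[0.05,0,0]]
    - [[0,0,0],[0.05,0,0]]
    - [[0,0,0],[0.025,0,0]]
    - [[0,0,0],[0,0,0]]
    - [[0,0,0],[0,0,0]]

```text
time_s: 23.55
tool_pos: [0.5022, -0.1429, 0.0241]
tool_rot: [-3.5, 90.0, -26.8]
force: [1.3, 0.2, -0.8]
grip_width: 0.0137
```

```bash
python3 - <<'E'
from h import *
from cell import env
o=env.get_obs(); print(o["time_s"],o["force"],o["wrist_torque"],o["grip_width"],heading(o["tool_rot"]))
f,cw=live(env,"wrist"); cv2.imwrite("pics/w20.png",f)
E
```

```text
23.55 [ 1.28302516  0.1592665  -0.84480127] [-0.16654218 -0.26919351  0.12529952] 0.01369603927730168 -23.267576513744277
```

View pics/w20.png

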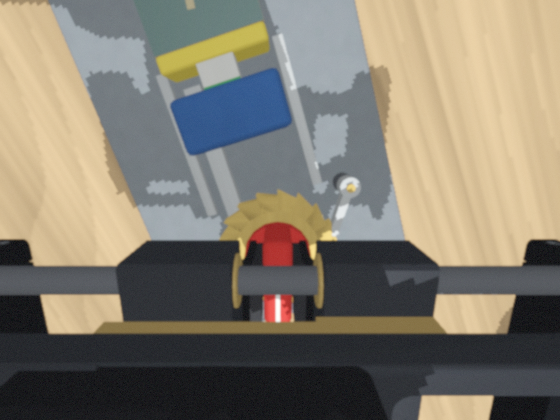

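Only a thin sliver of green remains at (222,82) and the torque is about 0.125 N m. I'll let the pawl catch at tooth 5, then lift and measure the stem.

Request:
drive_tool:
  increments:
    - [[0,0,0],[0,0,0]]
    - [[0,0,0],[0,0,0]]
    - [[0,0,0],[0,0,0]]
    - [[0,0,0],[0,0,0]]
    - [[0,0,0],[0,0,0]]
    - [[0,0,0],[0,0,0]]
  hand: 0

```text
time_s: 24.2
tool_pos: [0.5018, -0.1428, 0.0241]
tool_rot: [-111.4, 90.0, -134.7]
force: [0.3, 0.0, 0.6]
grip_width: 0.0426
```

```bash
python3 - <<'E'
from h import *
from cell import env
o=env.get_obs(); print(o["time_s"],o["force"],o["wrist_torque"],o["grip_width"],heading(o["tool_rot"]))
f,cw=live(env,"wrist"); cv2.imwrite("pics/w21.png",f)
th=np.radians(-6.45);y=np.array([-np.sin(th),np.cos(th)]);x=np.array([np.cos(th),np.sin(th)])
O=np.array([.5149,-.0198])
def rectify(z,x0,x1,y0,y1,s=4):
    P=np.float32([[x0,y1],[x1,y1],[x1,y0],[x0,y0]])
    W=np.c_[O+P[:,:1]*.001*x+P[:,1:]*.001*y,np.full(4,z)]
    src=pj(cw,W).astype(np.float32); w,h=int((x1-x0)*s),int((y1-y0)*s)
    return cv2.warpPerspective(f,cv2.getPerspectiveTransform(src,np.float32([[0,0],[w,0],[w,h],[0,h]])),(w,h),flags=cv2.INTER_CUBIC)
s=6
im=rectify(.032,-50,50,-75,20,s)
for yy in range(-75,21,5):
    r=int((20-yy)*s); cv2.line(im,(0,r),(8,r),(0,0,255),1); cv2.putText(im,str(yy),(10,r+4),0,.4,(0,0,255),1)
cv2.imwrite("pics/r21.png",im)
E
```

```text
24.2 [0.3165448  0.00721276 0.55199188] [-0.00900467 -0.06323281  0.02912719] 0.042587500969252935 -23.35189493351692
```

View pics/w21.png

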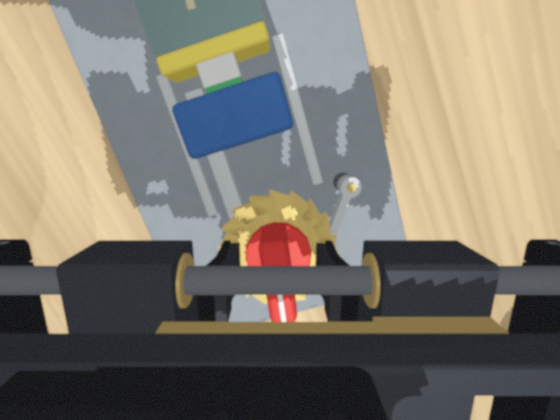

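View pics/r21.png

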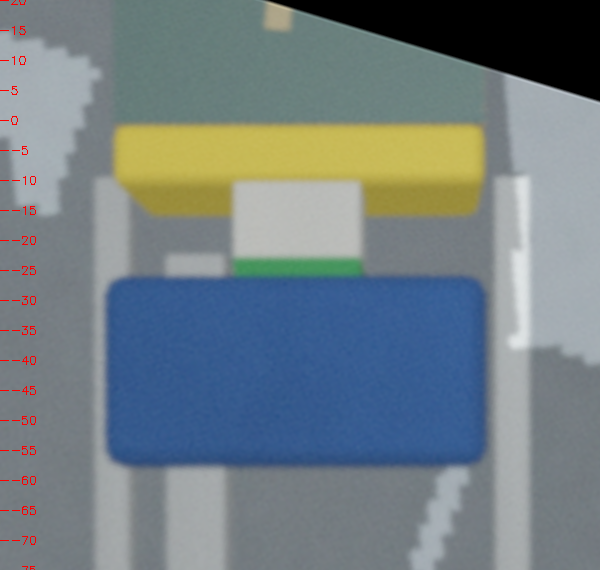

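Rectified at 6 px/mm, white is 78 px (12 mm). Green is 19 px, about 3 mm visible plus 1–1.5 mm hidden by the carrier edge. So tooth 5 gives only about 5.5–7 mm, and tooth 6 gives about 11 mm, the best match. One more tooth.

Request:
drive_tool:
  increments:
    - [[0,0,0],[-0.058,0,0]]
    - [[0,0,0],[0,0,0]]

```text
time_s: 24.45
tool_pos: [0.5018, -0.1428, 0.0241]
tool_rot: [-118.6, 90.0, -135.0]
force: [-0.3, 0.1, -0.1]
grip_width: 0.0435
```

Request:
drive_tool:
  increments:
    - [[0,0,0],[0,0,0]]
    - [[0,0,0],[0,0,0]]
    - [[0,0,0],[0,0,0]]
    - [[0,0,0],[0,0,0]]
    - [[0,0,0],[0,0,0]]
    - [[0,0,0],[0,0,0]]
    - [[0,0,0],[0,0,0]]
  hand: -1
  squeeze: 50

```text
time_s: 25.15
tool_pos: [0.502, -0.1428, 0.0242]
tool_rot: [-14.9, 90.0, -31.3]
force: [0.6, 0.0, 0.5]
grip_width: 0.0135
```

Request:
drive_tool:
  increments:
    - [[0,0,0],[0.05,0,0]]
    - [[0,0,0],[0.05,0,0]]
    - [[0,0,0],[0.05,0,0]]
    - [[0,0,0],[0.05,0,0]]
    - [[0,0,0],[0.023,0,0]]
    - [[0,0,0],[0,0,0]]
    - [[0,0,0],[0,0,0]]

```text
time_s: 25.85
tool_pos: [0.5026, -0.1432, 0.0242]
tool_rot: [21.8, 89.9, -21.3]
force: [3.4, -2.0, -4.8]
grip_width: 0.0135
```

```bash
python3 - <<'E'
from h import *
from cell import env
o=env.get_obs(); print(o["time_s"],o["force"],o["wrist_torque"],o["grip_width"],heading(o["tool_rot"]),83.6-heading(o["tool_rot"]))
f,cw=live(env,"wrist"); cv2.imwrite("pics/w22.png",f)
E
```

```text
25.85 [ 3.43821227 -1.97887073 -4.7937604 ] [-0.43914243 -0.93614517  0.13126662] 0.01354207613381762 -43.07938467144724 126.67938467144722
```

View pics/w22.png

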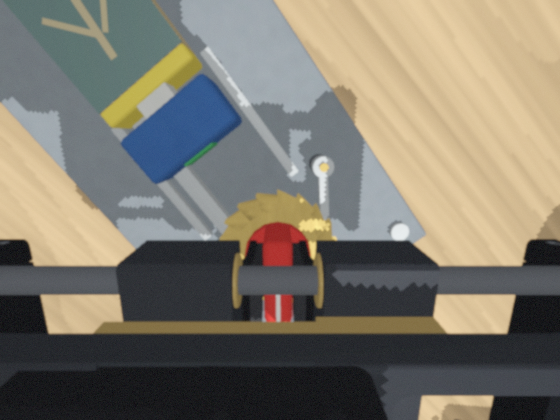

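The green is fully inside the carrier and the bar is at 126.7°, past the drop at 122°. Releasing.

Request:
drive_tool:
  increments:
    - [[0,0,0],[0,0,0]]
    - [[0,0,0],[0,0,0]]
    - [[0,0,0],[0,0,0]]
    - [[0,0,0],[0,0,0]]
    - [[0,0,0],[0,0,0]]
    - [[0,0,0],[0,0,0]]
  hand: 0.3

```text
time_s: 26.5
tool_pos: [0.5016, -0.1428, 0.0241]
tool_rot: [-137.0, 90.0, 179.8]
force: [-0.3, 0.4, -0.3]
grip_width: 0.0521
```

```bash
python3 - <<'E'
from h import *
from cell import env
o=env.get_obs(); print(o["time_s"],o["force"],o["wrist_torque"],o["grip_width"],heading(o["tool_rot"]))
f,cw=live(env,"wrist"); cv2.imwrite("pics/w23.png",f)
th=np.radians(-6.45);y=np.array([-np.sin(th),np.cos(th)]);x=np.array([np.cos(th),np.sin(th)])
O=np.array([.5149,-.0198])
s=6;z=.032;x0,x1,y0,y1=-50,50,-75,20
P=np.float32([[x0,y1],[x1,y1],[x1,y0],[x0,y0]])
W=np.c_[O+P[:,:1]*.001*x+P[:,1:]*.001*y,np.full(4,z)]
src=pj(cw,W).astype(np.float32); w,h=int((x1-x0)*s),int((y1-y0)*s)
im=cv2.warpPerspective(f,cv2.getPerspectiveTransform(src,np.float32([[0,0],[w,0],[w,h],[0,h]])),(w,h),flags=cv2.INTER_CUBIC)
cv2.imwrite("pics/r23.png",im)
E
```

```text
26.5 [-0.28436967  0.43389303 -0.2738472 ] [-0.0906735  -0.02032175 -0.02295258] 0.05213911104325556 -43.154825354068464
```

View pics/w23.png

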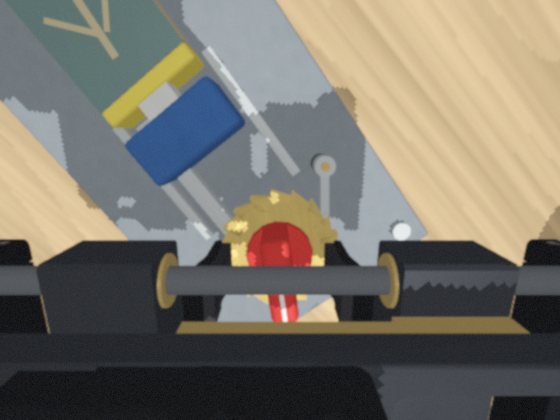

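View pics/r23.png

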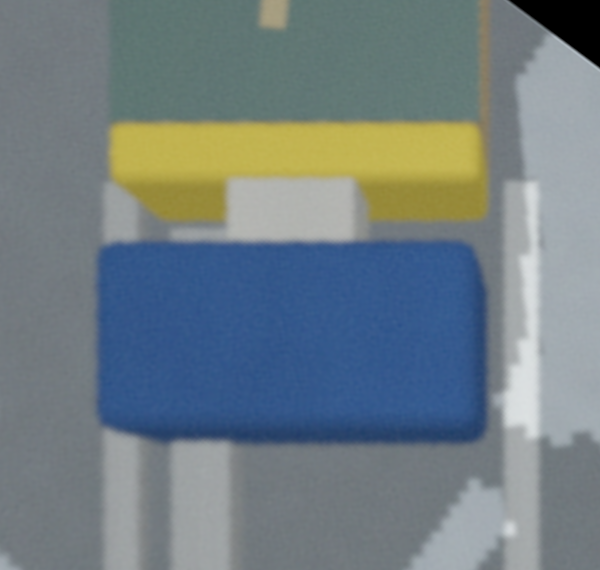

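White shows 62 px, so about 10–11 mm of stem is out and the pad is back ~11 mm, with the green just inside and the pawl holding. Retreating straight up for a clear check.

Request:
drive_tool:
  increments:
    - [[-0.3,0,0],[0,0,0]]
    - [[-0.7,0,0],[0,0,0]]
    - [[-0.9,0,0],[0,0,0]]
    - [[-0.9,0,0],[0,0,0]]
    - [[-0.9,0,0],[0,0,0]]
    - [[-0.5,0,0],[0,0,0]]
    - [[0,-0.8,0],[0,0,0]]
    - [[0,-0.8,0],[0,0,0]]
    - [[0,0,0],[0,0,0]]
    - [[0,0,0],[0,0,0]]

```text
time_s: 27.55
tool_pos: [0.458, -0.1898, 0.193]
tool_rot: [24.9, 89.9, -18.4]
force: [-0.3, 0.9, 0.3]
grip_width: 0.0567
```

```bash
python3 - <<'E'
from h import *
from cell import env
o=env.get_obs(); print(o["time_s"],o["force"],o["tool_pos"],o["grip_width"])
f,cw=live(env,"wrist"); cv2.imwrite("pics/w24.png",f)
f,c=live(env,"top"); cv2.imwrite("pics/t24.png",cv2.resize(f[175:255,200:460],None,fx=3,fy=3,interpolation=cv2.INTER_CUBIC)); cv2.imwrite("pics/t24f.png",f)
f,c=live(env,"side"); cv2.imwrite("pics/s24.png",cv2.resize(f[140:240,230:340],None,fx=6.5,fy=6,interpolation=cv2.INTER_CUBIC))
E
```

```text
27.55 [-0.32023842  0.85855731  0.3337334 ] [ 0.4579848  -0.18979687  0.19303796] 0.05668674029801151
```

View pics/w24.png

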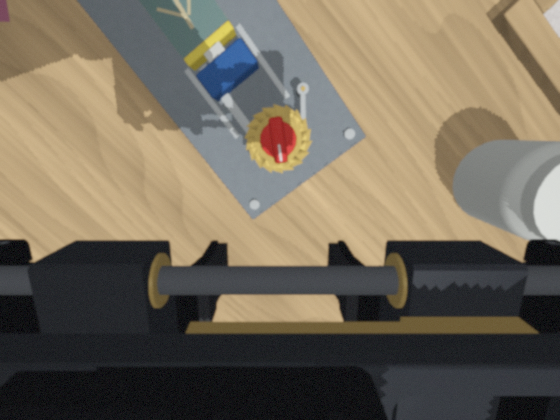

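View pics/s24.png

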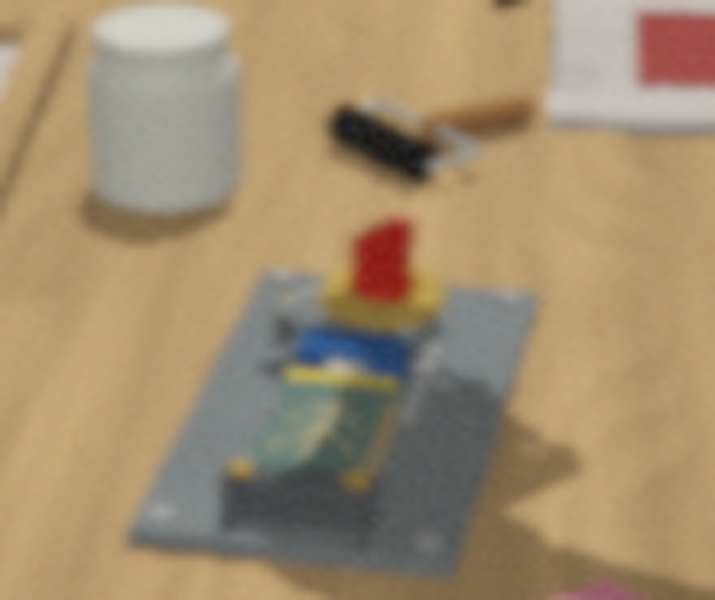

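View pics/t24f.png

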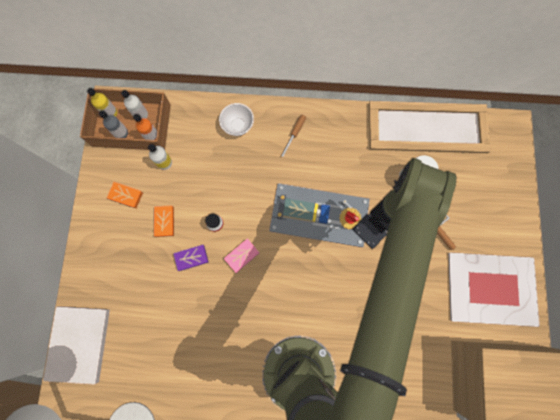

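The arm is clear. The pad, block and fence are in contact, the carrier shows only white stem, and the jar (213,221), tub and roller are where they were. Handing in.

Request:
drive_tool:
  increments:
    - [[0,0,0],[0,0,0]]
    - [[0,0,0],[0,0,0]]
    - [[0,0,0],[0,0,0]]

```text
time_s: 28.0
tool_pos: [0.4582, -0.1891, 0.192]
tool_rot: [-171.5, 90.0, 145.4]
force: [-1.2, -0.4, 0.7]
grip_width: 0.0564
```

```bash
python3 - <<'E'
from cell import env
o=env.get_obs(); print(o["time_s"],o["force"],abs(o["joint_velocities"]).max())
print(env.sign_off())
E
```

```text
28.0 [-1.24363887 -0.43784496  0.66203645] 0.19718252430128475
the job is handed in; nothing more can be done
None
```

I laid the grey-green block flat on the clamp bed and wound the red knob six teeth (120°) over three grips. The pawl held each time I let go, and I handed in at 28 s of the 72 s allowed.

- **Pad at the end:** it is back about 11 mm, which is roughly 9 N, and the green has just gone into the carrier. I read this from the camera images. The only direct check was the wrist torque at tooth 5, which gave about 6 N with the knob still held past the tooth, in line with the images.
- **Tooth choice:** tooth 5 would have left the pad back only about 5.5–7 mm, so I took the sixth.
- **Block and bystanders:** the block looks square and pinched against the fence. In the last images the ink jar, roller and tub look unmoved; the arm partly hides the tub and roller in the top view, but both show clear in the side view. The arm was clear of everything.
- **What disagreed:** the reported tool height was about 25 mm lower than the real fingertips. My first grasp therefore closed on air just above the block, which did not move. I then set heights from the side camera and the contact force.

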